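Hang the hardware tray on the cleat rail and sort the mending plates into it

TASK

Put the mending plates away: hook the blue tray onto the open left part of the wooden rail, slide it along under the aluminium keeper until its handle board lines up with the red tape mark, and have all the plates lying flat in it, the bright square-ended ones in the left bay and the black round-ended ones in the right bay. Leave the tray hanging level and fully seated, and do not disturb the tin, the jar and the roll of tape.

Things in the scene. Friction and masses are not known exactly. Their poses are not given: they have to be found in the camera images.
- tray_handle (a point): blue steel tray, 150 mm deep (x), 212 wide (y), floor 4 mm, rims 20 mm, back wall 52 mm high, 0.35 kg; starts on the bench. A wooden board 12 mm thick (y) along its middle splits it into two bays and is the handle, top 44 mm above the underside. This point: mid-handle, 30 mm above the underside, by the centre of gravity. x to the back wall (outer face 75 mm behind this point), y left, z up
- tray_hook (a point): hook of the tray: a steel strip 140 mm wide (y) on the back wall's top edge; a flat crown (underside 52 mm above the tray's underside) reaches 31 mm behind the back wall, and from it a 5 mm lip slopes down and back, 20 deg off the vertical. This point: lower end of the lip's front face, 13 mm behind the back wall, 28 mm above the underside. The lip is 4 mm behind the back wall at the crown
- bay_left (a point): left bay of the tray: this point is the centre of its floor (4 mm above the underside, 54.5 mm left of the handle's middle). Inside it is 97 mm wide (y) and 144 mm deep (x); rim 16 mm above this floor, handle board 40 mm, back wall 48 mm. Axes as the tray's. Plates may lie on one another
- bay_right (a point): right bay of the tray, the mirror image of the left one: this point is the centre of its floor, 54.5 mm right of the handle's middle; axes as the tray's
- rail_mid (a point): fixed French-cleat panel: plywood 420 mm wide, 235 high, with a waxed wooden rail along its front, 400 long, 60 high. This point: top edge of the rail's upright front face, 215 mm from its left end, 145 mm above the bench; x points back into the panel, y left along the rail, z up. The rail top is flat for 4 mm, then bevelled down to the back, 20 deg off the vertical; behind it the groove is free for 35 mm down; panel face 40 mm behind
- rail_open (a point): middle of the open left part of the rail (225 mm long, free from above), on the top edge of the rail's front face; axes as rail_mid. A hung tray has its back wall flat on the rail's front face and its lip behind the bevel, which draws it home by its weight: handle point 75 mm in front of the rail face, 17 mm below the rail's top edge, tray level
- keeper (a point): aluminium keeper angle, fixed over the right 170 mm of the rail; this point is the middle of its lower front edge, 16 mm above the rail top. The hook of a hung tray slides along below it (7 mm free), but a tray cannot be hung or lifted off there. Axes as rail_mid. A tall white sack stands on the bench just to the right of the panel: keep clear of it
- mark (a point): red tape mark, 12 mm wide, round the rail and keeper on the right part of the rail, its place varies; this point is on the top edge of the rail's front face at the middle of the tape, axes as rail_mid. The tray's handle board must line up with it in y
- zinc1_c (a point): bright zinc mending plate with square ends and four screw holes, 100 mm (x) by 40 mm (y) by 5 mm thick (z), about 0.1 kg, lying flat on the bench; this point is its centre. None if it is absent this time
- zinc2_c (a point): bright zinc mending plate with square ends and four screw holes, 100 mm (x) by 40 mm (y) by 5 mm thick (z), about 0.1 kg, lying flat on the bench; this point is its centre. None if it is absent this time
- zinc3_c (a point): bright zinc mending plate with square ends and four screw holes, 100 mm (x) by 40 mm (y) by 5 mm thick (z), about 0.1 kg, lying flat on the bench; this point is its centre. None if it is absent this time
- black1_c (a point): black mending plate with round ends and two screw holes, 110 mm (x) by 34 mm (y) by 5 mm thick (z), about 0.1 kg, lying flat on the bench; this point is its centre. None if it is absent this time
- black2_c (a point): black mending plate with round ends and two screw holes, 110 mm (x) by 34 mm (y) by 5 mm thick (z), about 0.1 kg, lying flat on the bench; this point is its centre. None if it is absent this time
- black3_c (a point): black mending plate with round ends and two screw holes, 110 mm (x) by 34 mm (y) by 5 mm thick (z), about 0.1 kg, lying flat on the bench; this point is its centre. None if it is absent this time
- the_nail_tin: grey tin of nails, 74 mm across, 79 mm high; origin at the centre of its underside. A bystander: leave it where it is
- the_jar: glass jar of nails with a red lid, 77 mm across, 90 mm high; origin at the centre of its underside. A bystander: leave it where it is
- the_tape: roll of grey duct tape, 102 mm across, 48 mm high; origin at the centre of its underside. A bystander: leave it where it is
Mind the look-alikes: they are no part of the job. What is shaped like the part that bears zinc1_c but pink is not meant.

How it is judged (in metres and radians):
At the end, for the whole second after the job is handed in: Tray hangs seated (handle point 66-84 mm before the rail face, 9-26 mm below its top, tilt < 0.1, square within 0.08 rad), handle within 12 mm of the mark; zinc plates flat (0.2 rad) in the left bay, black in the right, at rest; tin, jar, tape within 30 mm of their places (y of tray_handle in the frame of mark between -0.012 and 0.012 m and x of tray_handle in the frame of mark between -0.084 and -0.066 m and z of tray_handle in the frame of mark between -0.026 and -0.009 m and angle between tray_handle's own z axis and vertical below 0.1 rad and angle between the x axis of tray_handle and the x axis of mark, either way round below 0.08 rad and linear speed of each of tray, zinc1, black1, zinc2, black2, zinc3, black3 below 0.02 m/s and x of zinc1_c in the frame of tray_handle between -0.075 and 0.075 m and y of zinc1_c in the frame of tray_handle between 0.004 and 0.106 m and z of zinc1_c in the frame of tray_handle between -0.03 and 0 m and (angle between zinc1_c's own z axis and vertical below 0.2 rad or angle between zinc1_c's own z axis and vertical above 2.94 rad) and x of black1_c in the frame of tray_handle between -0.075 and 0.075 m and y of black1_c in the frame of tray_handle between -0.106 and -0.004 m and z of black1_c in the frame of tray_handle between -0.03 and 0 m and (angle between black1_c's own z axis and vertical below 0.2 rad or angle between black1_c's own z axis and vertical above 2.94 rad) and x of zinc2_c in the frame of tray_handle between -0.075 and 0.075 m and y of zinc2_c in the frame of tray_handle between 0.004 and 0.106 m and z of zinc2_c in the frame of tray_handle between -0.03 and 0 m and (angle between zinc2_c's own z axis and vertical below 0.2 rad or angle between zinc2_c's own z axis and vertical above 2.94 rad) and x of black2_c in the frame of tray_handle between -0.075 and 0.075 m and y of black2_c in the frame of tray_handle between -0.106 and -0.004 m and z of black2_c in the frame of tray_handle between -0.03 and 0 m and (angle between black2_c's own z axis and vertical below 0.2 rad or angle between black2_c's own z axis and vertical above 2.94 rad) and x of zinc3_c in the frame of tray_handle between -0.075 and 0.075 m and y of zinc3_c in the frame of tray_handle between 0.004 and 0.106 m and z of zinc3_c in the frame of tray_handle between -0.03 and 0 m and (angle between zinc3_c's own z axis and vertical below 0.2 rad or angle between zinc3_c's own z axis and vertical above 2.94 rad) and x of black3_c in the frame of tray_handle between -0.075 and 0.075 m and y of black3_c in the frame of tray_handle between -0.106 and -0.004 m and z of black3_c in the frame of tray_handle between -0.03 and 0 m and (angle between black3_c's own z axis and vertical below 0.2 rad or angle between black3_c's own z axis and vertical above 2.94 rad) and distance of each of the_nail_tin, the_jar, the_tape from where it was at the start of the episode below 0.03 m); the robot touches nothing.
It fails at once if the tin was knocked away (distance of the_nail_tin from where it was at the start of the episode above 0.04 m).
It fails at once if the jar was knocked away (distance of the_jar from where it was at the start of the episode above 0.04 m).
It fails at once if the roll of tape was knocked away (distance of the_tape from where it was at the start of the episode above 0.04 m).
Of zinc1, black1, zinc2, black2, zinc3, black3 only 4 to 6 are there at a start; the rules pass over those that are not, and their reading is None.
At some moment in a run one of zinc1, black1, zinc2, black2, zinc3, black3 may be knocked a few centimetres aside while the robot is not near it.
Once in a run the grip may slacken for a moment while it holds something.
It also fails if it takes over 210 s, if anything falls off the work surface, if the arm or the gripper's body presses on something with over 40 N, if the wrist force passes 120 N, or if a joint passes its speed limit or range.

ROBOT

A 6-joint arm with a two-finger parallel gripper is mounted at the origin on a cart in front of the work surface, level with it; the furniture and walls round the work are solid. World frame = base frame: x ahead of the robot, y to its left, z up, the work surface at z = 0. Lengths are in m, angles in degrees, forces in N, time in s.
With the tool pointing down it reaches from about 0.3 to 0.85 m from the base axis. Payload 5.4 kg.
Tool frame: the origin (TCP) lies midway between the tips of the shut fingers; the grasp point (between the pads) lies 19 mm behind it; z points along the fingers, y is the line along which they close (so a half turn about z gives the same grasp; the last joint's range is limited). The gripper opens to 85 mm and grips with 20 to 120 N. Pads are 22 mm wide; open, the fingers measure 114 mm over their backs; the gripper's body (76 mm by 85 mm) begins 54 mm behind the grasp point. The pads swing forward as they close: fully open they stand 13 mm farther back than shut.
Start: joints at [55.457, 9.076, 91.501, -0, 79.423, -12.038], TCP at [0.22, 0.531, 0.231] pointing down, gripper open.
Joint ranges: [-166.64, 166.64], [-54.1, 131.32], [10.49, 154.53], [-73.88, 253.88], [9.74, 151.15], [-171.62, 171.62]. Speed limits (degrees/s): [147.25, 147.25, 180, 180, 180, 180].

INTERFACE

Orientations are given as [roll, pitch, yaw] about the fixed x, y, z axes, in that order (R = Rz(yaw) Ry(pitch) Rx(roll)).
In Python, from plant import ctrl gives the robot as it stands.
- The arm moves only by the shell command python3 -m jog 'ROWS' [FORCE]. ROWS is JSON, a list of rows, each an object of numbers: "x", "y", "z": the shift along the tool's x, y, z in m; "turn": the turn about the tool's z in degrees; "jaw": the opening, from 0 (shut) to 1 (fully open). A call has 1 to 10 rows; each row shifts and turns the commanded pose from where the row before left it, along the tool's axes as they then stand; what a row does not reach is not made up. A row lasts 1/10 s, in which the tool goes at most 50 mm and 8.59 degrees, less where a joint would pass 70% of its speed; a pose out of reach is approached as far as the arm can. A call with a gripper value outside its range is refused whole. The fingers move at their own pace and stop on an object; FORCE is the grip in N (left out, the last holds). Time passes only in rows, so rows that do not move let the fingers close. It gives the time, the measured TCP pose, the force, the opening and the grip force at its end, in the units of the state.
- ctrl.sense(): the state, without advancing time (a new reading comes with each control period).
- ctrl.grab_frame(name): name is "scene" or "top" or "wrist"; returns a dict with "color" (480x640x3 uint8, blue, green, red), "vertical_fov" (degrees; the focal length in pixels is half the picture's height over the tangent of half this angle, whatever the lens; pixels are square), "cx", "cy" (the principal point, pixels), "eye" and "rotation" of the camera in the world; the wrist camera has in their place "tool_from_camera" (4x4, takes a point from camera to tool coordinates, whose origin is the TCP and whose axes are the flange's). Camera axes: x right, y up, looking along -z (the intrinsics and any distortion apply to the point x, -y, -z); pixel columns grow to the right and rows downward; lengths in m; the calibration is good to about 2 mm. The wrist camera is an equidistant fisheye: a pixel r from the principal point sees the ray r / f radians off the axis. A picture is of the moment at which its call begins: read the wrist's pose just before it. There is no depth.
- ctrl.hand_in(): hands the job in; it is judged then, once.
The state is a dict: "t": time; "joint_positions": joint angles; "qvel": joint speeds; "tau": joint torques, N m; "tool_pos": TCP position; "tool_rot": TCP orientation; "contact_force": force on the tool from outside, world axes, zero at the start; "torque": the same for the moment, N m; "grip_width": finger opening in m; "finger_force": force on a finger pad.
Only numpy, scipy, OpenCV 4.12 (cv2) and the standard library are available. Lean on these libraries where they do the work, as an engineer would, in place of code of your own. Each camera call takes 0.05 s, during which the arm holds its last target. There are 200 camera calls.

## Working session

There is one attempt and no reset: what is moved stays moved. The work goes in short steps, Python scripts to look and compute and a shell command to move; the robot and the scene stay as the last step left them, time stands still between calls to the robot, and variables do not carry over. Pictures are saved under pics/ and viewed, at most 14 in all, crops included, and the job is handed in when it is done.

```bash
ls; mkdir -p pics
cat > h.py <<'E'
import numpy as np,cv2
from plant import ctrl
from scipy.spatial.transform import Rotation as R
def snap(name,fn=None):
    s=ctrl.sense(); f=ctrl.grab_frame(name)
    if fn: cv2.imwrite('pics/'+fn,f['color'])
    if name=='wrist':
        T=np.eye(4);T[:3,:3]=R.from_euler('xyz',s['tool_rot'],degrees=True).as_matrix();T[:3,3]=s['tool_pos']
        T=T@np.array(f['tool_from_camera']);f['eye']=T[:3,3];f['rotation']=T[:3,:3]
    f['n']=name;return f
def ray(f,u,v):
    F=240/np.tan(np.radians(f['vertical_fov'])/2)
    a,b=(u-f['cx'])/F,(v-f['cy'])/F
    if f['n']=='wrist':
        r=np.hypot(a,b)+1e-12; d=np.array([np.sin(r)*a/r,-np.sin(r)*b/r,-np.cos(r)])
    else: d=np.array([a,-b,-1.])
    return np.array(f['eye']),np.array(f['rotation'])@d
def onz(f,u,v,z):
    e,d=ray(f,u,v); return e+d*(z-e[2])/d[2]
E
python3 - <<'E'
from h import *
print(ctrl.sense())
for n in('scene','top'):
    f=snap(n,n+'0.png');print({k:v for k,v in f.items() if k!='color'})
E
```

```text
pics
{'t': 0.0, 'joint_positions': array([ 5.54575027e+01,  9.11403129e+00,  9.15717554e+01, -2.59243556e-04,
        7.94237029e+01, -1.20367502e+01]), 'qvel': array([-0.03859559, -0.02714052,  0.06645202, -0.0685745 , -0.01341267,
       -0.02064545]), 'tau': array([-5.90405489e-04, -3.96001768e+01, -3.31431770e+01, -2.91413589e-04,
        8.33253813e-03, -2.95200016e-05]), 'tool_pos': array([0.21975863, 0.53069825, 0.23030702]), 'tool_rot': array([-1.79892865e+02, -2.25836939e-02,  1.57494280e+02]), 'contact_force': array([ 0.63548206, -0.1093902 ,  0.42563254]), 'torque': array([-0.05197559,  0.04585   , -0.01100479]), 'finger_force': 0.0, 'grip_width': 0.08542973694867417}
{'vertical_fov': 48.39346155009547, 'cx': 321.8498855904374, 'cy': 235.9521978764303, 'eye': array([-0.1977216 , -1.02846759,  0.69543947]), 'rotation': array([ 65.21381609,   0.60771647, -34.93713719]), 'n': 'scene'}
{'vertical_fov': 46.579957490208834, 'cx': 322.96274039478567, 'cy': 236.14261971759424, 'eye': array([-0.04992515, -0.30283811,  1.30923197]), 'rotation': array([ 29.07053611,   0.19657954, -60.92389101]), 'n': 'top'}
```

Run:
```python
s=open('h.py').read()
s=s.replace("    f['n']=name","    else: f['rotation']=R.from_euler('xyz',f['rotation'],degrees=True).as_matrix()\n    f['n']=name")
open('h.py','w').write(s)
```

```text
(no output)
```

View pics/top0.png

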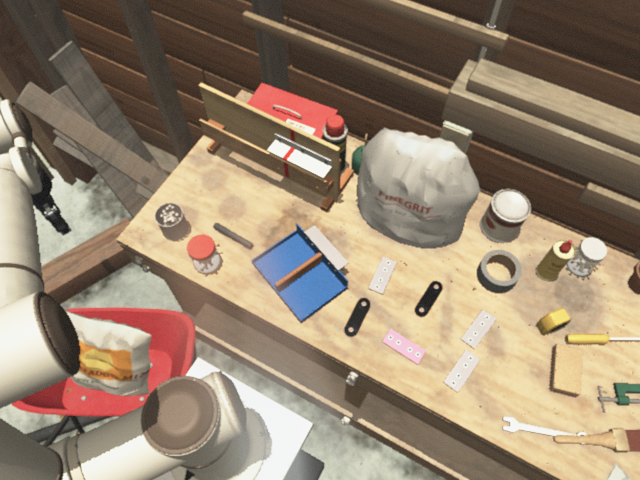

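View pics/scene0.png

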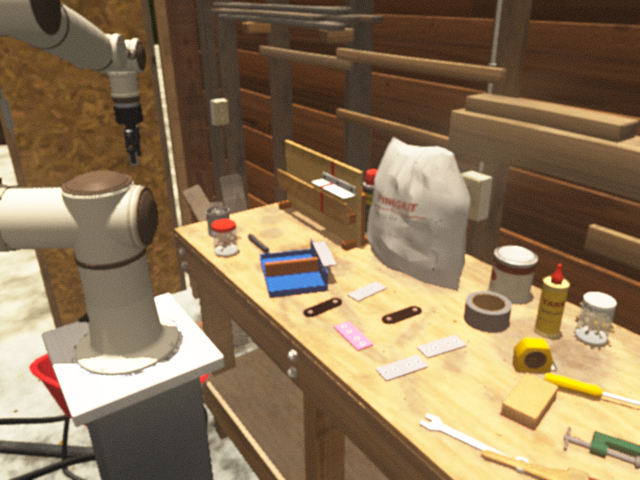

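```bash
cat > find.py <<'E'
from h import *
def plates(f,cents,z=.005,shrink=None):
    img=f['color'];out=[]
    hsv=cv2.cvtColor(img,cv2.COLOR_BGR2HSV)
    for (u,v,kind) in cents:
        if kind=='z': m=(hsv[...,1]<60)&(hsv[...,2]>130)
        else: m=hsv[...,2]<70
        m=m.astype(np.uint8)*255
        m=cv2.morphologyEx(m,cv2.MORPH_CLOSE,np.ones((3,3)))
        n,l,st,c=cv2.connectedComponentsWithStats(m)
        d=np.hypot(*(c-[u,v]).T);d[0]=1e9;d[st[:,4]<60]=1e9;i=d.argmin()
        p=np.argwhere(l==i)[:,::-1]
        w=np.array([onz(f,*q,z)[:2] for q in p],np.float32)
        r=cv2.minAreaRect(w); b=cv2.boxPoints(r)
        e0,e1=b[1]-b[0],b[2]-b[1]
        L,W=(e0,e1) if np.linalg.norm(e0)>np.linalg.norm(e1) else (e1,e0)
        a=np.degrees(np.arctan2(L[1],L[0]))%180
        out.append((kind,np.round(r[0],4),round(float(a),1),np.round([np.linalg.norm(L),np.linalg.norm(W)],3),st[i,4]))
    return out
E
python3 - <<'E'
from find import *
for n,c in(('top',[(383,275,'z'),(479,328,'z'),(462,370,'z'),(357,317,'b'),(429,298,'b'),(233,235,'b')]),('scene',[(367,291,'z'),(441,346,'z'),(402,367,'z'),(323,307,'b'),(402,315,'b'),(258,243,'b')])):
    f=snap(n)
    for p in plates(f,c): print(n,*p)
    if n=='top':
        P=lambda u,v,z:np.round(onz(f,u,v,z),3)
        print('tin',P(172,232,0),'jar',P(207,267,0),'tape',P(499,280,0))
        a=cv2.resize(f['color'][80:330,130:360],None,fx=2.4,fy=2.4,interpolation=2)
        b=cv2.resize(f['color'][250:400,340:510],(680,600),interpolation=2)
        cv2.imwrite('pics/tA.png',a)
        t=f
    else: cv2.imwrite('pics/sA.png',cv2.resize(f['color'][130:330,210:400],(760,800),interpolation=2)[:600])
E
```

```text
top z [ 0.5571 -0.1351] 4.2 [0.101 0.041] 570
top z [ 0.5407 -0.4051] 169.0 [0.102 0.042] 664
top z [ 0.4244 -0.4082] 170.7 [0.102 0.041] 750
top b [ 0.4236 -0.1317] 2.7 [0.104 0.029] 380
top b [ 0.5536 -0.2657] 174.9 [0.104 0.029] 364
top b [0.5517 0.0859] 67.5 [0.094 0.009] 77
tin [0.398 0.418 0.   ] jar [0.357 0.275 0.   ] tape [ 0.69  -0.404  0.   ]
scene z [ 0.557  -0.1321] 3.8 [0.102 0.043] 341
scene z [ 0.5401 -0.4036] 169.3 [0.101 0.042] 569
scene z [ 0.4236 -0.4073] 169.8 [0.101 0.043] 675
scene b [ 0.4208 -0.1323] 3.1 [0.098 0.026] 169
scene b [ 0.4208 -0.1323] 3.1 [0.098 0.026] 169
scene b [ 0.4208 -0.1323] 3.1 [0.098 0.026] 169
```

View pics/tA.png

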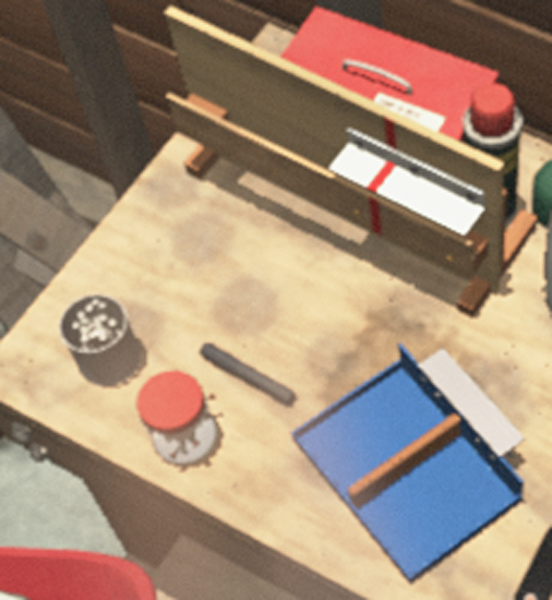

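View pics/sA.png

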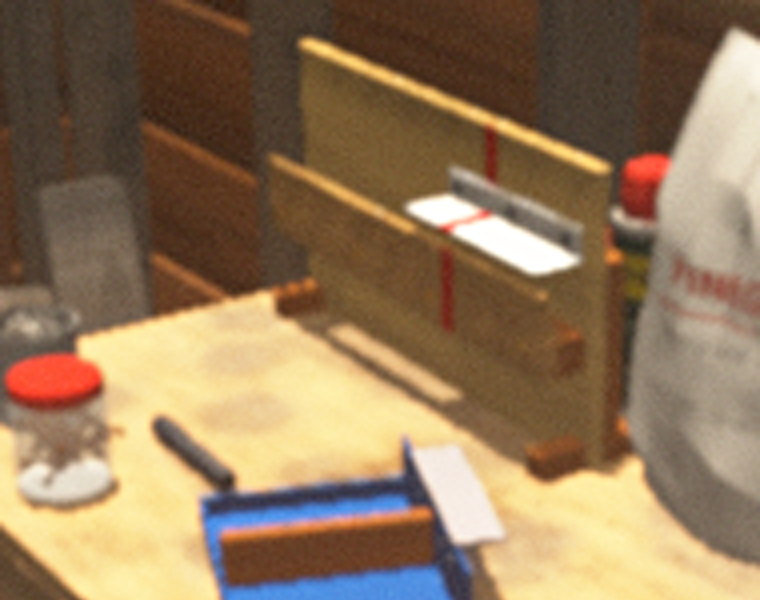

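```bash
cat > m.py <<'E'
from h import *
t=snap('top');s=snap('scene')
def tri(a,b):
    e1,d1=ray(t,*a);e2,d2=ray(s,*b)
    k=np.linalg.lstsq(np.c_[d1,-d2],e2-e1,rcond=None)[0]
    p,q=e1+k[0]*d1,e2+k[1]*d2
    return np.round((p+q)/2,4),round(np.linalg.norm(p-q),4)
T=lambda x,y:(130+x/2.4,80+y/2.4); S=lambda x,y:(210+x/4,130+y/4)
E
python3 - <<'E'
from m import *
for n,a,b,z in [('railL',(168,97),(270,155),.145),('railR',(487,240),(548,297),.145),('mark',(371,193),(447,250),.145),('board top front',(350,487),(222,532),.044),('board back',(458,418),(433,510),.044)]:
    print(n,tri(T(*a),S(*b)),onz(t,*T(*a),z).round(4),onz(s,*S(*b),z).round(4))
# tray corners from blue mask on rim z=.02
for n,p,z in [('left front corner top',(294,436),.02),('right front',(410,578),.02),('right back top',(522,492),.052),('left back top',(402,347),.052),('hook end L',(440,352),.052),('hookR',(522,438),.052)]:
    print(n,onz(t,*T(*p),z).round(4))
# red mask
for f,nm in((t,'t'),(s,'s')):
    h=cv2.cvtColor(f['color'],cv2.COLOR_BGR2HSV)
    m=((h[...,0]<8)|(h[...,0]>172))&(h[...,1]>140)
    y0,y1,x0,x1=(155,180,270,300) if nm=='t' else (190,215,315,330)
    for v in range(y0,y1):
        q=np.flatnonzero(m[v,x0:x1])
        if len(q):print(nm,v,x0+q.min(),x0+q.max(),end='; ')
E
```

```text
railL (array([0.6644, 0.4778, 0.148 ]), np.float64(0.0013)) [0.6656 0.48   0.145 ] [0.67   0.4864 0.145 ]
railR (array([0.6569, 0.072 , 0.1522]), np.float64(0.0129)) [0.6681 0.0721 0.145 ] [0.6593 0.0848 0.145 ]
mark (array([0.6624, 0.2123, 0.1422]), np.float64(0.0015)) [0.6615 0.2108 0.145 ] [0.6571 0.2059 0.145 ]
board top front (array([0.3891, 0.0809, 0.0439]), np.float64(0.0019)) [0.39   0.0806 0.044 ] [0.388  0.0806 0.044 ]
board back (array([0.5141, 0.021 , 0.0465]), np.float64(0.0021)) [0.5141 0.022  0.044 ] [0.518 0.025 0.044]
left front corner top [0.4203 0.1718 0.02  ]
right front [ 0.3415 -0.0183  0.02  ]
right back top [ 0.4679 -0.079   0.052 ]
left back top [0.5568 0.1155 0.052 ]
hook end L [0.5714 0.0763 0.052 ]
hookR [ 0.5224 -0.0502  0.052 ]
t 155 286 288; t 156 285 288; t 157 284 286; t 158 283 286; t 159 284 286; t 163 284 286; t 164 284 286; t 165 284 287; t 166 284 287; t 167 285 287; t 168 285 287; t 169 285 287; t 170 285 287; t 171 285 287; t 172 285 287; t 173 285 288; t 174 285 288; t 175 285 288; t 176 286 288; t 177 288 288; s 193 321 321; s 194 321 322; s 195 321 322; s 196 321 322; s 197 321 322; s 198 321 322; s 199 321 322; s 200 321 322; s 201 321 322; s 202 321 322; s 203 321 322; s 204 321 322; s 205 321 321; s 206 321 322; s 207 321 322; s 208 321 322; s 209 320 322; s 210 321 322; s 211 321 322;
```

```bash
cat > go.py <<'E'
import sys
from h import *
def plan(x,y,z,yaw):
    s=ctrl.sense();r=R.from_euler('xyz',s['tool_rot'],degrees=True)
    c=s['tool_rot'][2]; turn=-((yaw-c+180)%360-180)
    a=np.radians(yaw);d=np.array([x,y,z])-s['tool_pos']
    X=d[0]*np.cos(a)+d[1]*np.sin(a);Y=d[0]*np.sin(a)-d[1]*np.cos(a)
    print('pos',np.round(s['tool_pos'],4),'rot',np.round(s['tool_rot'],1),'t',round(s['t'],1))
    print('turn %.1f  x %.4f y %.4f z %.4f'%(turn,X,Y,-d[2]))
if __name__=='__main__': plan(*map(float,sys.argv[1:5]))
E
python3 go.py .452 .050 .25 156
```

```text
pos [0.22   0.531  0.2309] rot [-180.    -0.   157.5] t 0.3
turn 1.5  x -0.4076 y -0.3451 z -0.0191
```

```bash
python3 -m jog '[{"turn":1.5,"z":-0.019},{"x":-0.035,"y":-0.03},{"x":-0.035,"y":-0.03},{"x":-0.035,"y":-0.03},{"x":-0.035,"y":-0.03},{"x":-0.035,"y":-0.03},{"x":-0.035,"y":-0.03},{"x":-0.035,"y":-0.03},{"x":-0.035,"y":-0.03},{"x":-0.035,"y":-0.03}]' 40; python3 -m jog '[{"x":-0.035,"y":-0.03},{"x":-0.035,"y":-0.03},{"x":-0.022,"y":-0.015},{"jaw":1},{"jaw":1},{"jaw":1}]'
python3 - <<'E'
from h import *
f=snap('wrist','w1.png');print({k:v for k,v in f.items() if k!='color'})
E
```

```text
{'vertical_fov': 65.70646984690485, 'cx': 326.7148779601402, 'cy': 240.14430831549527, 'tool_from_camera': array([[-4.91516373e-04,  9.57722306e-01,  2.87693834e-01,
         7.18206315e-02],
       [ 9.99997624e-01,  1.08174720e-03, -1.89263081e-03,
        -8.57774941e-04],
       [-2.12382674e-03,  2.87692220e-01, -9.57720562e-01,
        -1.42002940e-01],
       [ 0.00000000e+00,  0.00000000e+00,  0.00000000e+00,
         1.00000000e+00]]), 'eye': array([0.15336299, 0.55780077, 0.37296282]), 'rotation': array([[ 0.38326277, -0.88446878, -0.26612895],
       [ 0.92363817,  0.3674687 ,  0.10890033],
       [ 0.00147511, -0.2875443 ,  0.9577662 ]]), 'n': 'wrist'}validation failed for argument at $[0]...
validation failed for argument at $[0]...
```

View pics/w1.png

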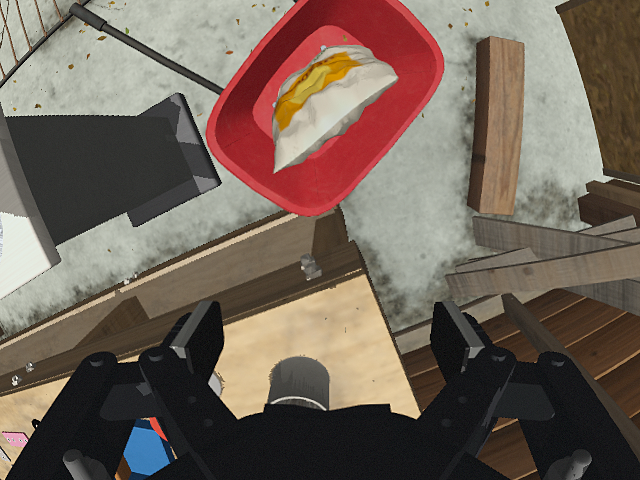

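```bash
python3 -m jog '[{"x":0,"y":0,"z":-0.019,"turn":1.5,"jaw":1}]' 40
```

```text
t: 0.45
tool_pos: [0.2191, 0.5297, 0.2474]
tool_rot: [-179.6, -0.1, 156.0]
contact_force: [-0.9, -0.4, -0.2]
grip_width: 0.0854
finger_force: 0.0
```

```bash
python3 -m jog '[{"x":-0.035,"y":-0.03,"z":0,"turn":0,"jaw":1},{"x":-0.035,"y":-0.03,"z":0,"turn":0,"jaw":1},{"x":-0.035,"y":-0.03,"z":0,"turn":0,"jaw":1},{"x":-0.035,"y":-0.03,"z":0,"turn":0,"jaw":1},{"x":-0.035,"y":-0.03,"z":0,"turn":0,"jaw":1},{"x":-0.035,"y":-0.03,"z":0,"turn":0,"jaw":1},{"x":-0.035,"y":-0.03,"z":0,"turn":0,"jaw":1},{"x":-0.035,"y":-0.03,"z":0,"turn":0,"jaw":1},{"x":-0.035,"y":-0.03,"z":0,"turn":0,"jaw":1},{"x":-0.035,"y":-0.03,"z":0,"turn":0,"jaw":1}]'; python3 -m jog '[{"x":-0.035,"y":-0.03,"z":0,"turn":0,"jaw":1},{"x":-0.022,"y":-0.015,"z":0,"turn":0,"jaw":1},{"x":0,"y":0,"z":0,"turn":0,"jaw":0.5},{"x":0,"y":0,"z":0,"turn":0,"jaw":0.5}]'
python3 - <<'E'
from h import *
f=snap('wrist','w2.png')
E
```

```text
t: 1.45
tool_pos: [0.4183, 0.1129, 0.2506]
tool_rot: [180.0, 0.1, 156.0]
contact_force: [0.8, 0.1, -0.2]
grip_width: 0.0852
finger_force: 0.0
t: 1.85
tool_pos: [0.4514, 0.0503, 0.2502]
tool_rot: [180.0, -0.0, 155.9]
contact_force: [-0.6, 0.6, -0.1]
grip_width: 0.0593
finger_force: 0.0
```

View pics/w2.png

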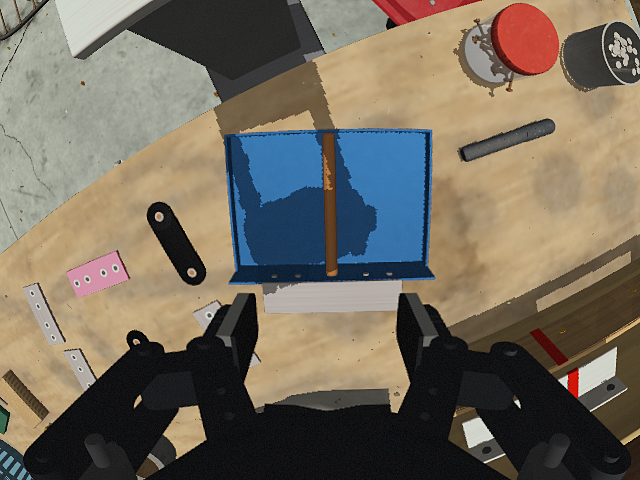

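Run:
```python
from h import *
f=snap('wrist')
# brown board mask
h=cv2.cvtColor(f['color'],cv2.COLOR_BGR2HSV)
sub=h[125:285,300:360]
m=((sub[...,0]<20)&(sub[...,1]>90)&(sub[...,2]>40)).astype(np.uint8)
n,l,st,c=cv2.connectedComponentsWithStats(m);i=st[1:,4].argmax()+1
p=np.argwhere(l==i)[:,::-1]+[300,125]
print(p.min(0),p.max(0))
for v in (140,170,200,230,260):
    q=p[p[:,1]==v][:,0];
    if len(q):print(v,onz(f,q.min(),v,.044).round(4),onz(f,q.max()+1,v,.044).round(4))
for n,u,v,z in[('fL',226,133,.02),('fR',432,130,.02),('bL',230,280,.052),('bR',434,276,.052),('boardf',327,131,.044),('boardb',333,270,.044)]:print(n,onz(f,u,v,z).round(4))
```

```text
[322 133] [336 276]
140 [0.3908 0.073  0.044 ] [0.3953 0.0832 0.044 ]
170 [0.4169 0.0623 0.044 ] [0.4215 0.0726 0.044 ]
200 [0.4435 0.0515 0.044 ] [0.4482 0.0619 0.044 ]
230 [0.4709 0.0402 0.044 ] [0.4753 0.05   0.044 ]
260 [0.4991 0.0276 0.044 ] [0.5036 0.0376 0.044 ]
fL [ 0.3428 -0.0122  0.02  ]
fR [0.4246 0.1796 0.02  ]
bL [ 0.4773 -0.0682  0.052 ]
bR [0.5581 0.1227 0.052 ]
boardf [0.385  0.0807 0.044 ]
boardb [0.5121 0.0306 0.044 ]
```

```bash
python3 go.py .54 .30 .32 180
```

```text
pos [0.4511 0.0513 0.2502] rot [180.   -0.  156.1] t 1.9
turn -23.9  x -0.0889 y 0.2487 z -0.0698
```

```bash
python3 -m jog '[{"x":0,"y":0,"z":-0.02,"turn":-8,"jaw":0.5},{"x":0,"y":0,"z":-0.02,"turn":-8,"jaw":0.5},{"x":0,"y":0,"z":-0.03,"turn":-7.9,"jaw":0.5},{"x":-0.015,"y":0.042,"z":0,"turn":0,"jaw":0.5},{"x":-0.015,"y":0.042,"z":0,"turn":0,"jaw":0.5},{"x":-0.015,"y":0.042,"z":0,"turn":0,"jaw":0.5},{"x":-0.015,"y":0.042,"z":0,"turn":0,"jaw":0.5},{"x":-0.015,"y":0.042,"z":0,"turn":0,"jaw":0.5},{"x":-0.014,"y":0.039,"z":0,"turn":0,"jaw":0.5},{"x":0,"y":0,"z":0,"turn":0,"jaw":0.5}]'
python3 -m jog '[{"x":0,"y":0,"z":0,"turn":0,"jaw":0.4}]'
python3 - <<'E'
from h import *
f=snap('wrist','w3.png')
E
```

```text
t: 2.95
tool_pos: [0.5399, 0.3046, 0.3186]
tool_rot: [179.9, -0.1, -179.7]
contact_force: [-0.6, -0.5, 0.0]
grip_width: 0.0427
finger_force: 0.0
t: 3.05
tool_pos: [0.5399, 0.3008, 0.3197]
tool_rot: [-180.0, -0.1, -179.9]
contact_force: [-0.0, -0.2, -0.1]
grip_width: 0.0343
finger_force: 0.0
```

View pics/w3.png

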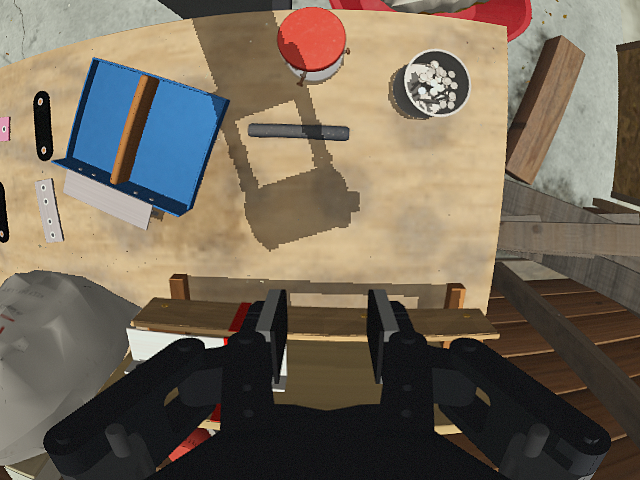

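Run:
```python
from h import *
im=cv2.imread('pics/w3.png')
a=cv2.resize(im[280:350,115:315],(800,280),interpolation=2);b=cv2.resize(im[280:350,310:510],(800,280),interpolation=2)
cv2.imwrite('pics/w3c.png',np.vstack([a,b]))
```

```text
(no output)
```

View pics/w3c.png

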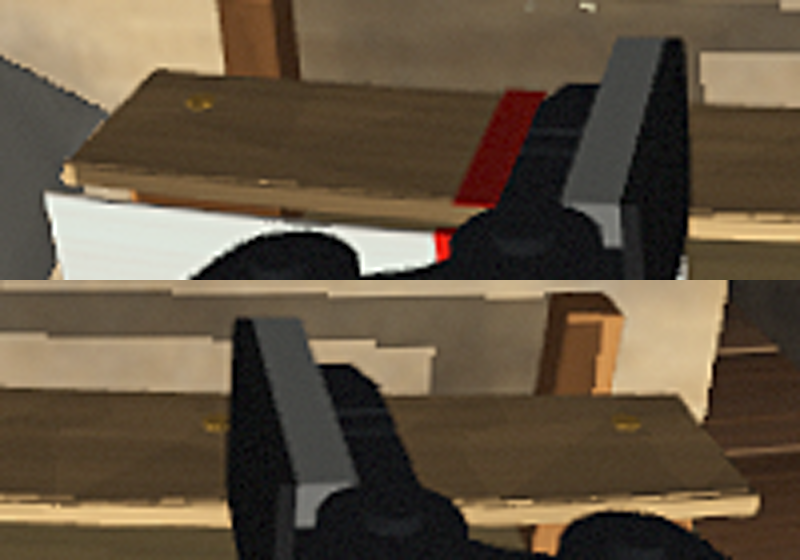

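```bash
python3 - <<'E'
from h import *
f=snap('wrist')
for n,u,v,z in[('R',131.2,321.2,.145),('mark',234,331.3,.145),('a',287.5,333,.145),('b',310,333.5,.145),('L',498.7,334.2,.145),('botR',153.7,297.5,.085),('botL',480,309,.085),('markb',247,303,.085)]:print(n,onz(f,u,v,z).round(4))
E
python3 go.py .4505 .055 .12 157.2
```

```text
R [0.6547 0.0875 0.145 ]
mark [0.6591 0.2055 0.145 ]
a [0.6593 0.26   0.145 ]
b [0.6596 0.2824 0.145 ]
L [0.6692 0.4838 0.145 ]
botR [0.654  0.0888 0.085 ]
botL [0.6687 0.4847 0.085 ]
markb [0.6566 0.2075 0.085 ]
pos [0.5404 0.2992 0.3206] rot [-180.     0.   179.9] t 3.1
turn 22.7  x -0.0118 y -0.2599 z 0.2006
```

```bash
python3 -m jog '[{"x":0,"y":0,"z":0,"turn":7.6,"jaw":0.4},{"x":0,"y":0,"z":0,"turn":7.6,"jaw":0.4},{"x":0,"y":0,"z":0,"turn":7.5,"jaw":0.4},{"x":-0.002,"y":-0.044,"z":0.02,"turn":0,"jaw":0.4},{"x":-0.002,"y":-0.044,"z":0.02,"turn":0,"jaw":0.4},{"x":-0.002,"y":-0.044,"z":0.02,"turn":0,"jaw":0.4},{"x":-0.002,"y":-0.044,"z":0.03,"turn":0,"jaw":0.4},{"x":-0.002,"y":-0.044,"z":0.03,"turn":0,"jaw":0.4},{"x":-0.002,"y":-0.04,"z":0.03,"turn":0,"jaw":0.4},{"x":0,"y":0,"z":0.03,"turn":0,"jaw":0.4}]'
python3 -m jog '[{"x":0,"y":0,"z":0.02,"turn":0,"jaw":0.4},{"x":0,"y":0,"z":0,"turn":0,"jaw":0.4}]'; python3 go.py .4505 .055 .013 157.2
```

```text
t: 4.15
tool_pos: [0.4517, 0.056, 0.1436]
tool_rot: [-179.9, 0.1, 156.9]
contact_force: [1.9, -0.1, -0.0]
grip_width: 0.0343
finger_force: 0.0
t: 4.35
tool_pos: [0.4502, 0.0594, 0.1217]
tool_rot: [-179.9, -0.3, 157.1]
contact_force: [-1.1, 0.1, 0.4]
grip_width: 0.0343
finger_force: 0.0
pos [0.4502 0.0594 0.1217] rot [-179.9   -0.3  157.1] t 4.3
turn -0.1  x -0.0019 y -0.0040 z 0.1087
```

```bash
python3 -m jog '[{"x":0,"y":-0.003,"z":0.03,"turn":0,"jaw":0.4},{"x":0,"y":0,"z":0.03,"turn":0,"jaw":0.4},{"x":0,"y":0,"z":0.025,"turn":0,"jaw":0.4},{"x":0,"y":0,"z":0.015,"turn":0,"jaw":0.4},{"x":0,"y":0,"z":0.008,"turn":0,"jaw":0.4},{"x":0,"y":0,"z":0,"turn":0,"jaw":0.4}]'; python3 go.py .4505 .055 .013 157.2
```

```text
t: 4.95
tool_pos: [0.4522, 0.0572, 0.0164]
tool_rot: [-180.0, 0.0, 157.2]
contact_force: [-0.3, -0.1, 0.2]
grip_width: 0.0342
finger_force: 0.0
pos [0.4522 0.0572 0.0164] rot [-180.     0.   157.2] t 5.0
turn -0.0  x 0.0007 y -0.0027 z 0.0034
```

```bash
python3 -m jog '[{"x":0,"y":-0.002,"z":0.003,"turn":0,"jaw":0.4},{"x":0,"y":0,"z":0,"turn":0,"jaw":0},{"x":0,"y":0,"z":0,"turn":0,"jaw":0},{"x":0,"y":0,"z":0,"turn":0,"jaw":0},{"x":0,"y":0,"z":0,"turn":0,"jaw":0}]' 60; python3 -m jog '[{"x":0,"y":0,"z":-0.02,"turn":0,"jaw":0},{"x":0,"y":0,"z":-0.03,"turn":0,"jaw":0},{"x":0,"y":0,"z":-0.05,"turn":0,"jaw":0},{"x":0,"y":0,"z":-0.05,"turn":0,"jaw":0},{"x":0,"y":0,"z":-0.02,"turn":0,"jaw":0},{"x":0,"y":0,"z":0,"turn":0,"jaw":0}]'; python3 go.py .575 .369 .185 177.9
```

```text
t: 5.45
tool_pos: [0.4521, 0.0551, 0.0141]
tool_rot: [-180.0, 0.1, 157.2]
contact_force: [-1.1, -1.8, 6.9]
grip_width: 0.0107
finger_force: 60.3
t: 6.05
tool_pos: [0.4535, 0.0553, 0.1865]
tool_rot: [179.9, 0.4, 157.2]
contact_force: [0.5, 0.1, -3.0]
grip_width: 0.011
finger_force: 59.2
pos [0.4535 0.0553 0.1865] rot [179.9   0.4 157.2] t 6.0
turn -20.7  x -0.1100 y 0.3179 z 0.0015
```

```bash
python3 -m jog '[{"x":0.01,"y":0.03,"z":0,"turn":-7,"jaw":0},{"x":0.01,"y":0.035,"z":0,"turn":-7,"jaw":0},{"x":0,"y":0.04,"z":0,"turn":-6.7,"jaw":0},{"x":0,"y":0.04,"z":0,"turn":0,"jaw":0},{"x":0,"y":0.04,"z":0,"turn":0,"jaw":0},{"x":0,"y":0.04,"z":0,"turn":0,"jaw":0},{"x":0,"y":0.04,"z":0,"turn":0,"jaw":0},{"x":0,"y":0.03,"z":0,"turn":0,"jaw":0},{"x":0,"y":0,"z":0,"turn":0,"jaw":0}]'; python3 -m jog '[{"x":0,"y":0,"z":0,"turn":0,"jaw":0}]';python3 go.py .575 .369 .170 177.9
```

```text
t: 6.95
tool_pos: [0.4644, 0.3554, 0.1795]
tool_rot: [-180.0, -0.3, 178.1]
contact_force: [-0.3, -0.2, -2.9]
grip_width: 0.0115
finger_force: 59.7
t: 7.05
tool_pos: [0.465, 0.3524, 0.1799]
tool_rot: [-179.8, -0.3, 178.0]
contact_force: [0.0, -0.2, -3.7]
grip_width: 0.0107
finger_force: 59.7
pos [0.465  0.3524 0.1799] rot [-179.8   -0.3  178. ] t 7.0
turn 0.1  x -0.1093 y 0.0206 z 0.0099
```

```bash
python3 -m jog '[{"x":-0.03,"y":0.007,"z":0.003,"turn":0,"jaw":0},{"x":-0.03,"y":0.007,"z":0.003,"turn":0,"jaw":0},{"x":-0.025,"y":0.006,"z":0.003,"turn":0,"jaw":0},{"x":0,"y":0,"z":0,"turn":0,"jaw":0},{"x":0,"y":0,"z":0,"turn":0,"jaw":0}]';python3 go.py .575 .369 .170 177.9
python3 - <<'E'
from h import *
f=snap('wrist');g=snap('top');s=snap('scene')
c=lambda f,y0,y1,x0,x1,w,h:cv2.resize(f['color'][y0:y1,x0:x1],(w,h),interpolation=2)
cv2.imwrite('pics/h1.png',np.vstack([c(f,180,330,180,480,800,400)[:300],np.hstack([c(g,90,240,180,380,400,300),c(s,140,252,240,390,400,300)])]))
E
```

```text
t: 7.55
tool_pos: [0.5518, 0.3681, 0.1722]
tool_rot: [-179.9, -0.2, 177.8]
contact_force: [0.0, -0.3, -2.7]
grip_width: 0.0111
finger_force: 59.7
pos [0.5518 0.3681 0.1722] rot [-179.9   -0.2  177.8] t 7.5
turn -0.1  x -0.0232 y 0.0018 z 0.0022
```

View pics/h1.png

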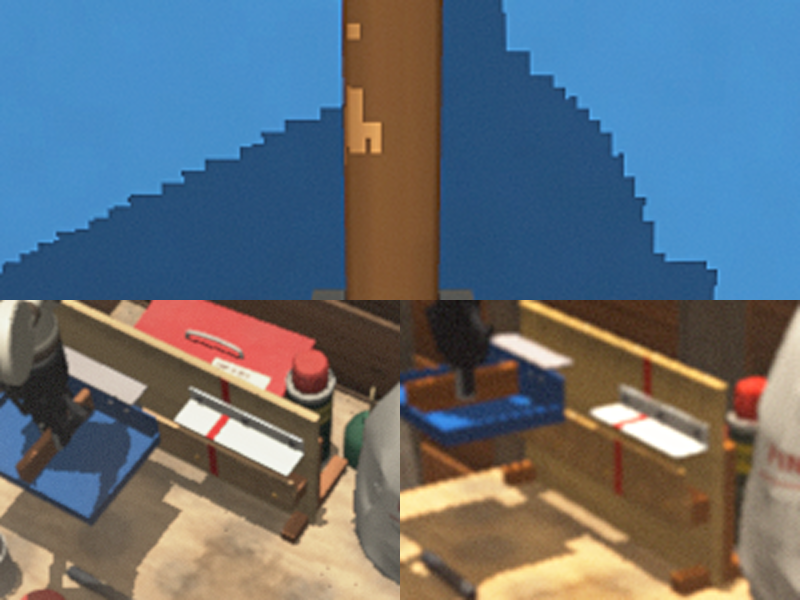

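```bash
python3 -m jog '[{"x":-0.022,"y":0.001,"z":0,"turn":0,"jaw":0},{"x":0,"y":0,"z":0.015,"turn":0,"jaw":0},{"x":0,"y":0,"z":0.012,"turn":0,"jaw":0},{"x":0,"y":0,"z":0,"turn":0,"jaw":0},{"x":0,"y":0,"z":0,"turn":0,"jaw":0}]'; for i in 1; do :; done; python3 -m jog '[{"x":-0.005,"y":0,"z":0,"turn":0,"jaw":0},{"x":0,"y":0,"z":0,"turn":0,"jaw":0},{"x":-0.005,"y":0,"z":0,"turn":0,"jaw":0},{"x":0,"y":0,"z":0,"turn":0,"jaw":0}]'
```

```text
t: 8.2
tool_pos: [0.573, 0.3698, 0.146]
tool_rot: [-179.9, -0.1, 177.9]
contact_force: [-0.4, 0.9, -3.2]
grip_width: 0.011
finger_force: 59.7
t: 8.6
tool_pos: [0.5852, 0.3694, 0.1475]
tool_rot: [180.0, 0.1, 177.9]
contact_force: [0.7, -0.2, -3.6]
grip_width: 0.0108
finger_force: 59.8
```

```bash
python3 -m jog '[{"x":-0.003,"y":0,"z":0,"turn":0,"jaw":0},{"x":0,"y":0,"z":0,"turn":0,"jaw":0}]';python3 -m jog '[{"x":-0.003,"y":0,"z":0,"turn":0,"jaw":0},{"x":0,"y":0,"z":0,"turn":0,"jaw":0}]'
```

```text
t: 8.8
tool_pos: [0.5865, 0.3694, 0.1465]
tool_rot: [-180.0, -0.2, 177.9]
contact_force: [-3.4, -0.3, -3.6]
grip_width: 0.0111
finger_force: 59.7
t: 9.0
tool_pos: [0.5868, 0.3694, 0.146]
tool_rot: [-179.9, -0.5, 177.9]
contact_force: [-13.1, -0.1, 0.1]
grip_width: 0.0115
finger_force: 60.3
```

```bash
python3 -m jog '[{"x":0.007,"y":0,"z":0,"turn":0,"jaw":0},{"x":0,"y":0,"z":0.01,"turn":0,"jaw":0},{"x":0,"y":0,"z":0.008,"turn":0,"jaw":0},{"x":0,"y":0,"z":0,"turn":0,"jaw":0}]';python3 -m jog '[{"x":0,"y":0,"z":0.006,"turn":0,"jaw":0},{"x":0,"y":0,"z":0.004,"turn":0,"jaw":0},{"x":0,"y":0,"z":0,"turn":0,"jaw":0}]'
```

```text
t: 9.4
tool_pos: [0.5825, 0.3688, 0.1265]
tool_rot: [-179.9, -0.2, 177.9]
contact_force: [-0.3, -0.1, -3.4]
grip_width: 0.011
finger_force: 59.7
t: 9.7
tool_pos: [0.5847, 0.3695, 0.1194]
tool_rot: [180.0, 0.2, 177.9]
contact_force: [4.0, 0.7, -2.7]
grip_width: 0.0111
finger_force: 59.8
```

```bash
python3 -m jog '[{"x":-0.001,"y":0,"z":0.004,"turn":0,"jaw":0},{"x":-0.001,"y":0,"z":0.002,"turn":0,"jaw":0},{"x":0,"y":0,"z":0,"turn":0,"jaw":0}]';python3 -m jog '[{"x":0,"y":0,"z":0.002,"turn":0,"jaw":0},{"x":0,"y":0,"z":0,"turn":0,"jaw":0}]'
```

```text
t: 10.0
tool_pos: [0.5867, 0.3696, 0.1137]
tool_rot: [180.0, 0.2, 177.9]
contact_force: [6.3, -0.8, -0.9]
grip_width: 0.0107
finger_force: 60.3
t: 10.2
tool_pos: [0.587, 0.3696, 0.1126]
tool_rot: [179.9, 0.2, 177.9]
contact_force: [5.5, -0.5, 2.4]
grip_width: 0.0111
finger_force: 60.7
```

```bash
python3 -m jog '[{"x":0,"y":0,"z":0,"turn":0,"jaw":0.3},{"x":0,"y":0,"z":0,"turn":0,"jaw":0.3},{"x":0,"y":0,"z":0,"turn":0,"jaw":0.3},{"x":0,"y":0,"z":-0.002,"turn":0,"jaw":0},{"x":0,"y":0,"z":0,"turn":0,"jaw":0},{"x":0,"y":0,"z":0,"turn":0,"jaw":0},{"x":0,"y":0,"z":0,"turn":0,"jaw":0}]' 25
python3 -m jog '[{"x":0,"y":-0.01,"z":0,"turn":0,"jaw":0},{"x":0,"y":-0.015,"z":0,"turn":0,"jaw":0},{"x":0,"y":-0.015,"z":0,"turn":0,"jaw":0}]'
```

```text
t: 10.9
tool_pos: [0.5844, 0.3694, 0.1123]
tool_rot: [-180.0, -0.1, 177.9]
contact_force: [-3.1, -0.7, -1.7]
grip_width: 0.0114
finger_force: 31.0
t: 11.2
tool_pos: [0.5831, 0.3283, 0.1125]
tool_rot: [-180.0, -0.1, 177.9]
contact_force: [-4.0, 1.9, -2.6]
grip_width: 0.0119
finger_force: 30.8
```

```bash
python3 -m jog '[{"x":0,"y":-0.015,"z":0,"turn":0,"jaw":0},{"x":0,"y":-0.015,"z":0,"turn":0,"jaw":0},{"x":0,"y":-0.015,"z":0,"turn":0,"jaw":0},{"x":0,"y":-0.015,"z":0,"turn":0,"jaw":0},{"x":0,"y":-0.015,"z":0,"turn":0,"jaw":0},{"x":0,"y":0,"z":0,"turn":0,"jaw":0}]'
python3 -m jog '[{"x":0,"y":-0.015,"z":0,"turn":0,"jaw":0},{"x":0,"y":-0.015,"z":0,"turn":0,"jaw":0},{"x":0,"y":-0.015,"z":0,"turn":0,"jaw":0},{"x":0,"y":0,"z":0,"turn":0,"jaw":0}]'
```

```text
t: 11.8
tool_pos: [0.5805, 0.2511, 0.1126]
tool_rot: [-179.8, -0.1, 177.8]
contact_force: [-6.1, -3.1, -3.0]
grip_width: 0.0116
finger_force: 30.8
t: 12.2
tool_pos: [0.5791, 0.2063, 0.1128]
tool_rot: [-179.9, -0.1, 177.8]
contact_force: [-5.2, -2.5, -3.2]
grip_width: 0.0116
finger_force: 30.8
```

```bash
python3 -m jog '[{"x":0,"y":0,"z":0,"turn":0,"jaw":0.35},{"x":0,"y":0,"z":0,"turn":0,"jaw":0.35},{"x":0,"y":0,"z":0,"turn":0,"jaw":0.35},{"x":0,"y":0,"z":-0.02,"turn":0,"jaw":0.35},{"x":0,"y":0,"z":-0.04,"turn":0,"jaw":0.35},{"x":0.01,"y":0,"z":-0.05,"turn":0,"jaw":0.35},{"x":0.02,"y":0,"z":-0.05,"turn":0,"jaw":0.35},{"x":0.02,"y":0,"z":-0.03,"turn":0,"jaw":0.35},{"x":0,"y":0,"z":0,"turn":0,"jaw":0.35},{"x":0,"y":0,"z":0,"turn":0,"jaw":0.35}]'
python3 - <<'E'
from h import *
f=snap('wrist','w4.png');g=snap('top','t4.png');s=snap('scene')
c=lambda f,y0,y1,x0,x1,w,h:cv2.resize(f['color'][y0:y1,x0:x1],(w,h),interpolation=2)
cv2.imwrite('pics/h2.png',np.vstack([c(f,130,355,130,430,400,300).repeat(1,0),]) if 0 else np.vstack([c(f,250,380,130,530,800,260),np.hstack([c(g,120,270,220,380,400,340),c(s,160,290,240,393,400,340)])]))
E
python3 go.py .557 -.134 .2 184
```

```text
t: 13.2
tool_pos: [0.5318, 0.2115, 0.2997]
tool_rot: [180.0, 0.2, 177.9]
contact_force: [-0.0, -0.2, -0.6]
grip_width: 0.0302
finger_force: 0.0
pos [0.5308 0.2111 0.2965] rot [-180.    -0.2  177.9] t 13.3
turn -6.1  x -0.0020 y -0.3461 z 0.0965
```

View pics/h2.png

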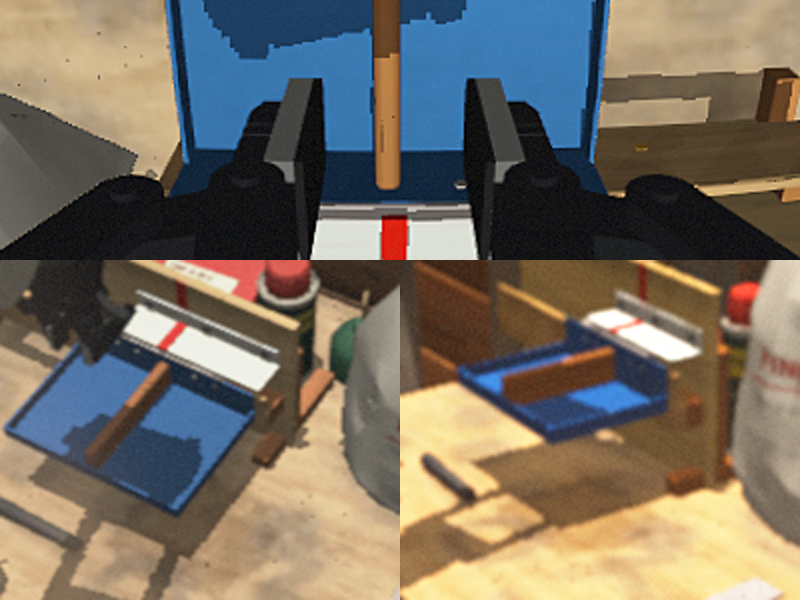

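```bash
python3 - <<'E'
from h import *
f=snap('wrist')
Y=np.array([.0366,.9993]);M=np.array([.6591,.2055])
for n,u,v,z in[('bback',323.5,343,.142),('bfr',323.2,280,.142),('mk',327,357,.163),('mk2',328,378,.163)]:
    p=onz(f,u,v,z);print(n,p.round(4),round((p[:2]-M)@Y,4))
E
python3 go.py .557 -.134 .2 184; python3 -c "
from find import *
for p in plates(snap('top'),[(383,275,'z'),(479,328,'z'),(462,370,'z'),(357,317,'b'),(429,298,'b')]): print(*p)"
```

```text
bback [0.6475 0.2028 0.142 ] -0.0031
bfr [0.5832 0.2052 0.142 ] -0.0031
mk [0.6492 0.206  0.163 ] 0.0001
mk2 [0.6732 0.206  0.163 ] 0.001
pos [0.5308 0.2111 0.2964] rot [-180.    -0.2  177.9] t 13.4
turn -6.1  x -0.0020 y -0.3461 z 0.0964
z [ 0.5564 -0.1353] 4.2 [0.101 0.041] 553
z [ 0.5787 -0.3941] 169.6 [0.101 0.04 ] 619
z [ 0.4237 -0.4083] 170.5 [0.101 0.041] 732
b [ 0.4231 -0.1309] 2.2 [0.106 0.03 ] 405
b [ 0.5539 -0.2657] 175.1 [0.106 0.03 ] 386
```

```bash
python3 -c "
from h import *
t=snap('top');s=snap('scene')
for p in[(365,200),(375,230),(400,240),(430,244),(460,235)]:print(p,onz(t,*p,0).round(3),onz(t,*p,.1).round(3))
for p in[(375,250),(400,268),(430,283),(455,285)]:print(p,onz(s,*p,0).round(3),onz(s,*p,.15).round(3))
"; python3 go.py .5565 -.1345 .2 184.2
```

```text
(365, 200) [ 0.741  0.008 -0.   ] [ 0.681 -0.015  0.1  ]
(375, 230) [ 0.669 -0.059  0.   ] [ 0.614 -0.078  0.1  ]
(400, 240) [ 0.673 -0.131  0.   ] [ 0.618 -0.144  0.1  ]
(430, 244) [ 0.701 -0.206  0.   ] [ 0.644 -0.214  0.1  ]
(460, 235) [ 0.765 -0.266  0.   ] [ 0.703 -0.269  0.1  ]
(375, 250) [0.728 0.038 0.   ] [ 0.528 -0.192  0.15 ]
(400, 268) [ 0.712 -0.088  0.   ] [ 0.515 -0.291  0.15 ]
(430, 283) [ 0.718 -0.195  0.   ] [ 0.521 -0.375  0.15 ]
(455, 285) [ 0.763 -0.24   0.   ] [ 0.556 -0.41   0.15 ]
pos [0.531  0.2112 0.2972] rot [-1.800e+02 -1.000e-01  1.779e+02] t 13.6
turn -6.3  x -0.0001 y -0.3466 z 0.0972
```

```bash
python3 -m jog '[{"x":0,"y":-0.043,"z":0,"turn":-6.3,"jaw":0.6},{"x":0,"y":-0.044,"z":0,"turn":0,"jaw":0.6},{"x":0,"y":-0.044,"z":0,"turn":0,"jaw":0.6},{"x":0,"y":-0.044,"z":0,"turn":0,"jaw":0.6},{"x":0,"y":-0.044,"z":0.015,"turn":0,"jaw":0.6},{"x":0,"y":-0.044,"z":0.03,"turn":0,"jaw":0.6},{"x":0,"y":-0.044,"z":0.03,"turn":0,"jaw":0.6},{"x":-0.005,"y":-0.04,"z":0.03,"turn":0,"jaw":0.6},{"x":0,"y":0,"z":0.03,"turn":0,"jaw":0.6},{"x":0,"y":0,"z":0,"turn":0,"jaw":0.6}]' 50; python3 -m jog '[{"x":0,"y":0,"z":0,"turn":0,"jaw":0.6}]'; python3 go.py .5565 -.1345 .03 184.2
```

```text
t: 14.55
tool_pos: [0.553, -0.1286, 0.1618]
tool_rot: [179.7, -0.5, -175.9]
contact_force: [-0.1, 0.4, -1.5]
grip_width: 0.0516
finger_force: 0.0
t: 14.65
tool_pos: [0.5561, -0.1285, 0.1672]
tool_rot: [180.0, -0.1, -175.8]
contact_force: [0.4, 0.2, 0.9]
grip_width: 0.0514
finger_force: 0.0
pos [ 0.5561 -0.1285  0.1672] rot [ 1.800e+02 -1.000e-01 -1.758e+02] t 14.7
turn 0.0  x 0.0000 y -0.0060 z 0.1372
```

```bash
python3 -m jog '[{"x":0,"y":-0.006,"z":0.04,"turn":0,"jaw":0.6},{"x":0,"y":0,"z":0.04,"turn":0,"jaw":0.6},{"x":0,"y":0,"z":0.035,"turn":0,"jaw":0.6},{"x":0,"y":0,"z":0.02,"turn":0,"jaw":0.6},{"x":0,"y":0,"z":0.01,"turn":0,"jaw":0.6},{"x":0,"y":0,"z":0.008,"turn":0,"jaw":0.6},{"x":0,"y":0,"z":0.005,"turn":0,"jaw":0.6},{"x":0,"y":0,"z":0,"turn":0,"jaw":0.6}]';python3 -m jog '[{"x":0,"y":0,"z":0.002,"turn":0,"jaw":0.6},{"x":0,"y":0,"z":0.002,"turn":0,"jaw":0.6},{"x":0,"y":0,"z":0,"turn":0,"jaw":0.6}]'
```

```text
t: 15.45
tool_pos: [0.5575, -0.135, 0.0101]
tool_rot: [-180.0, 0.1, -175.8]
contact_force: [0.1, -1.0, 0.2]
grip_width: 0.0516
finger_force: 0.0
t: 15.75
tool_pos: [0.5569, -0.1349, 0.0055]
tool_rot: [-180.0, 0.0, -175.8]
contact_force: [0.7, 0.5, 0.1]
grip_width: 0.0511
finger_force: 0.0
```

```bash
python3 -m jog '[{"x":0,"y":0,"z":0.004,"turn":0,"jaw":0.6},{"x":0,"y":0,"z":0,"turn":0,"jaw":0.6}]';python3 -m jog '[{"x":0,"y":0,"z":0.002,"turn":0,"jaw":0.6},{"x":0,"y":0,"z":0,"turn":0,"jaw":0.6}]';python3 -m jog '[{"x":0,"y":0,"z":0.002,"turn":0,"jaw":0.6},{"x":0,"y":0,"z":0,"turn":0,"jaw":0.6}]'
```

```text
t: 15.95
tool_pos: [0.5564, -0.1347, 0.0008]
tool_rot: [180.0, -0.0, -175.8]
contact_force: [0.2, 0.5, 0.6]
grip_width: 0.0513
finger_force: 0.0
t: 16.15
tool_pos: [0.5566, -0.1348, -0.001]
tool_rot: [180.0, -0.0, -175.8]
contact_force: [-0.5, -0.1, 0.4]
grip_width: 0.0509
finger_force: 0.0
t: 16.35
tool_pos: [0.5566, -0.1348, -0.003]
tool_rot: [180.0, -0.0, -175.8]
contact_force: [0.2, 0.7, -0.2]
grip_width: 0.0511
finger_force: 0.0
```

```bash
python3 -m jog '[{"x":0,"y":0,"z":0,"turn":0,"jaw":0},{"x":0,"y":0,"z":0,"turn":0,"jaw":0},{"x":0,"y":0,"z":0,"turn":0,"jaw":0},{"x":0,"y":0,"z":0,"turn":0,"jaw":0}]' 50;python3 -m jog '[{"x":0,"y":0,"z":-0.01,"turn":0,"jaw":0},{"x":0,"y":0,"z":-0.03,"turn":0,"jaw":0},{"x":0,"y":0,"z":-0.05,"turn":0,"jaw":0},{"x":0,"y":0,"z":-0.05,"turn":0,"jaw":0},{"x":0,"y":0,"z":-0.05,"turn":0,"jaw":0},{"x":0.01,"y":0,"z":-0.05,"turn":0,"jaw":0},{"x":0.01,"y":0,"z":0,"turn":0,"jaw":0},{"x":0,"y":0,"z":0,"turn":0,"jaw":0}]'; python3 go.py .55 .263 .24 177.9
```

```text
t: 16.75
tool_pos: [0.558, -0.1354, -0.001]
tool_rot: [-179.9, 0.1, -175.8]
contact_force: [-0.9, 1.5, 8.0]
grip_width: 0.0382
finger_force: 53.9
t: 17.55
tool_pos: [0.5368, -0.1365, 0.2378]
tool_rot: [-179.9, 0.1, -175.8]
contact_force: [0.3, 0.7, -1.1]
grip_width: 0.0381
finger_force: 50.5
pos [ 0.5368 -0.1365  0.2378] rot [-1.799e+02  1.000e-01 -1.758e+02] t 17.6
turn 6.3  x 0.0015 y 0.3998 z -0.0022
```

```bash
python3 -m jog '[{"x":0,"y":0.03,"z":0,"turn":3,"jaw":0},{"x":0,"y":0.042,"z":0,"turn":3.3,"jaw":0},{"x":0,"y":0.042,"z":0,"turn":0,"jaw":0},{"x":0,"y":0.042,"z":0,"turn":0,"jaw":0},{"x":0,"y":0.042,"z":0,"turn":0,"jaw":0},{"x":0,"y":0.042,"z":0,"turn":0,"jaw":0},{"x":0,"y":0.042,"z":0,"turn":0,"jaw":0},{"x":0,"y":0.042,"z":0,"turn":0,"jaw":0},{"x":0,"y":0.042,"z":0,"turn":0,"jaw":0},{"x":0,"y":0.03,"z":0,"turn":0,"jaw":0}]'; python3 -m jog '[{"x":0,"y":0,"z":0,"turn":0,"jaw":0}]'; python3 go.py .577 .263 .13 177.9
```

```text
t: 18.55
tool_pos: [0.5441, 0.2618, 0.2331]
tool_rot: [-180.0, -0.3, 178.0]
contact_force: [0.3, -0.2, -0.6]
grip_width: 0.0378
finger_force: 50.6
t: 18.65
tool_pos: [0.5439, 0.2628, 0.2331]
tool_rot: [180.0, -0.3, 178.1]
contact_force: [0.3, -1.3, -1.2]
grip_width: 0.0379
finger_force: 50.6
pos [0.5439 0.2628 0.2331] rot [180.   -0.3 178.1] t 18.6
turn 0.2  x -0.0331 y 0.0014 z 0.1031
```

```bash
python3 -m jog '[{"x":-0.017,"y":0,"z":0.01,"turn":0,"jaw":0},{"x":-0.016,"y":0.001,"z":0.03,"turn":0,"jaw":0},{"x":0,"y":0,"z":0.035,"turn":0,"jaw":0},{"x":0,"y":0,"z":0.02,"turn":0,"jaw":0},{"x":0,"y":0,"z":0.015,"turn":0,"jaw":0},{"x":0,"y":0,"z":0.01,"turn":0,"jaw":0},{"x":0,"y":0,"z":0,"turn":0,"jaw":0}]'; python3 -m jog '[{"x":0,"y":0,"z":0.004,"turn":0,"jaw":0},{"x":0,"y":0,"z":0,"turn":0,"jaw":0}]'; python3 go.py .577 .263 .103 177.9
```

```text
t: 19.35
tool_pos: [0.5778, 0.2586, 0.1144]
tool_rot: [-179.9, -0.2, 177.9]
contact_force: [-0.2, -0.4, -1.4]
grip_width: 0.038
finger_force: 50.6
t: 19.55
tool_pos: [0.5795, 0.2593, 0.1132]
tool_rot: [180.0, 0.1, 177.9]
contact_force: [-0.3, -0.1, -1.7]
grip_width: 0.0382
finger_force: 50.6
pos [0.5795 0.2593 0.1132] rot [1.800e+02 1.000e-01 1.779e+02] t 19.6
turn -0.0  x 0.0026 y 0.0036 z 0.0102
```

```bash
python3 -m jog '[{"x":0,"y":0.003,"z":0.004,"turn":0,"jaw":0},{"x":0,"y":0,"z":0.003,"turn":0,"jaw":0},{"x":0,"y":0,"z":0,"turn":0,"jaw":0}]'; python3 -m jog '[{"x":0,"y":0,"z":0.002,"turn":0,"jaw":0},{"x":0,"y":0,"z":0,"turn":0,"jaw":0}]'
```

```text
t: 19.85
tool_pos: [0.5787, 0.2623, 0.1049]
tool_rot: [-180.0, -0.0, 177.9]
contact_force: [1.0, 0.7, -1.4]
grip_width: 0.0381
finger_force: 50.6
t: 20.05
tool_pos: [0.5789, 0.2621, 0.1031]
tool_rot: [-180.0, -0.0, 177.9]
contact_force: [-0.1, -0.1, -1.5]
grip_width: 0.038
finger_force: 50.6
```

```bash
python3 -m jog '[{"x":0,"y":0,"z":0,"turn":0,"jaw":0.56},{"x":0,"y":0,"z":0,"turn":0,"jaw":0.56},{"x":0,"y":0,"z":-0.005,"turn":0,"jaw":0.56},{"x":0,"y":0,"z":-0.015,"turn":0,"jaw":0.56},{"x":0,"y":0,"z":-0.04,"turn":0,"jaw":0.56},{"x":0,"y":0,"z":-0.05,"turn":0,"jaw":0.56},{"x":0.02,"y":0,"z":-0.045,"turn":0,"jaw":0.56},{"x":0.02,"y":0,"z":0,"turn":0,"jaw":0.6}]'
python3 - <<'E'
from h import *
f=snap('wrist');g=snap('top');s=snap('scene')
c=lambda f,y0,y1,x0,x1,w,h:cv2.resize(f['color'][y0:y1,x0:x1],(w,h),interpolation=2)
cv2.imwrite('pics/h3.png',np.vstack([c(f,200,360,100,500,800,320),np.hstack([c(g,140,250,230,370,400,280),c(s,180,275,250,385,400,280)])]))
E
python3 go.py .5787 -.394 .2 169.5
```

```text
t: 20.85
tool_pos: [0.5428, 0.2647, 0.269]
tool_rot: [179.7, 0.9, 177.9]
contact_force: [0.3, 0.6, 0.1]
grip_width: 0.0513
finger_force: 0.0
pos [0.5389 0.2639 0.2601] rot [1.800e+02 1.000e-01 1.779e+02] t 21.0
turn 8.4  x -0.1590 y -0.6396 z 0.0601
```

View pics/h3.png

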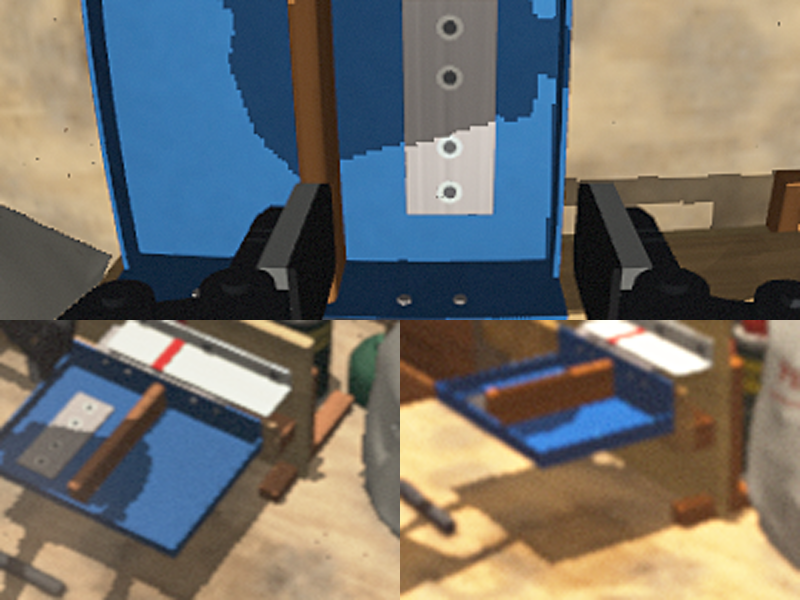

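```bash
python3 -m jog '[{"x":0,"y":-0.048,"z":0,"turn":4.2,"jaw":0.6},{"x":0,"y":-0.049,"z":0,"turn":4.2,"jaw":0.6},{"x":0,"y":-0.049,"z":0,"turn":0,"jaw":0.6},{"x":0,"y":-0.049,"z":0,"turn":0,"jaw":0.6},{"x":0,"y":-0.049,"z":0,"turn":0,"jaw":0.6},{"x":0,"y":-0.049,"z":0,"turn":0,"jaw":0.6},{"x":0,"y":-0.049,"z":0,"turn":0,"jaw":0.6},{"x":0,"y":-0.049,"z":0,"turn":0,"jaw":0.6},{"x":0,"y":-0.049,"z":0,"turn":0,"jaw":0.6},{"x":0,"y":-0.049,"z":0,"turn":0,"jaw":0.6}]'; python3 -m jog '[{"x":0,"y":-0.049,"z":0,"turn":0,"jaw":0.6},{"x":-0.02,"y":-0.04,"z":0,"turn":0,"jaw":0.6},{"x":-0.04,"y":-0.025,"z":0,"turn":0,"jaw":0.6},{"x":-0.04,"y":-0.015,"z":0.03,"turn":0,"jaw":0.6},{"x":-0.04,"y":0,"z":0.03,"turn":0,"jaw":0.6},{"x":0,"y":0,"z":0.03,"turn":0,"jaw":0.6},{"x":0,"y":0,"z":0,"turn":0,"jaw":0.6}]';python3 -c "
from find import *
f=snap('top')
for p in plates(f,[(499,316,'z'),(462,370,'z'),(357,317,'b'),(429,298,'b')]): print(*p)
for p in plates(snap('scene'),[(450,338,'z'),(402,367,'z')]): print(*p)"; python3 go.py .5787 -.394 .01 169.5
```

```text
t: 22.0
tool_pos: [0.4596, -0.2208, 0.2575]
tool_rot: [180.0, -0.1, 169.5]
contact_force: [0.6, -0.6, 0.3]
grip_width: 0.051
finger_force: 0.0
t: 22.7
tool_pos: [0.5704, -0.3678, 0.1612]
tool_rot: [179.6, -0.7, 169.5]
contact_force: [-1.3, -0.1, -1.3]
grip_width: 0.0512
finger_force: 0.0
z [ 0.5378 -0.3826] 68.6 [0.032 0.017] 77
z [ 0.4237 -0.4083] 170.5 [0.101 0.041] 731
b [ 0.4224 -0.1313] 3.0 [0.107 0.031] 413
b [ 0.5534 -0.2658] 176.3 [0.107 0.031] 415
z [ 0.5763 -0.3908] 170.1 [0.094 0.04 ] 351
z [ 0.4236 -0.4076] 170.2 [0.101 0.042] 664
pos [ 0.5723 -0.3699  0.1688] rot [ 1.799e+02 -1.000e-01  1.695e+02] t 22.8
turn -0.0  x -0.0106 y -0.0225 z 0.1588
```

```bash
python3 -m jog '[{"x":-0.01,"y":-0.022,"z":0.03,"turn":0,"jaw":0.6},{"x":0,"y":0,"z":0.045,"turn":0,"jaw":0.6},{"x":0,"y":0,"z":0.04,"turn":0,"jaw":0.6},{"x":0,"y":0,"z":0.02,"turn":0,"jaw":0.6},{"x":0,"y":0,"z":0.013,"turn":0,"jaw":0.6},{"x":0,"y":0,"z":0.005,"turn":0,"jaw":0.6},{"x":0,"y":0,"z":0,"turn":0,"jaw":0.6}]'; python3 go.py .578 -.3932 -.001 169.7
```

```text
t: 23.5
tool_pos: [0.5795, -0.3943, 0.0185]
tool_rot: [-179.9, 0.1, 169.5]
contact_force: [0.2, 1.3, -0.1]
grip_width: 0.0512
finger_force: 0.0
pos [ 0.5795 -0.3943  0.0185] rot [-1.799e+02  1.000e-01  1.695e+02] t 23.5
turn -0.2  x 0.0017 y 0.0008 z 0.0195
```

```bash
python3 -m jog '[{"x":0,"y":0,"z":0.01,"turn":0,"jaw":0.6},{"x":0,"y":0,"z":0.006,"turn":0,"jaw":0.6},{"x":0,"y":0,"z":0,"turn":0,"jaw":0.6}]'; python3 -m jog '[{"x":0,"y":0,"z":0.002,"turn":0,"jaw":0.6},{"x":0,"y":0,"z":0,"turn":0,"jaw":0.6}]'
```

```text
t: 23.8
tool_pos: [0.5783, -0.3929, -0.0003]
tool_rot: [180.0, -0.1, 169.5]
contact_force: [-0.6, 0.1, -0.0]
grip_width: 0.0512
finger_force: 0.0
t: 24.0
tool_pos: [0.5788, -0.3934, -0.0014]
tool_rot: [-180.0, 0.0, 169.5]
contact_force: [-0.1, 0.0, -0.2]
grip_width: 0.0513
finger_force: 0.0
```

```bash
python3 -m jog '[{"x":0,"y":0,"z":0,"turn":0,"jaw":0},{"x":0,"y":0,"z":0,"turn":0,"jaw":0},{"x":0,"y":0,"z":0,"turn":0,"jaw":0},{"x":0,"y":0,"z":-0.01,"turn":0,"jaw":0},{"x":0,"y":0,"z":-0.03,"turn":0,"jaw":0},{"x":0,"y":0,"z":-0.05,"turn":0,"jaw":0},{"x":0.01,"y":0,"z":-0.05,"turn":0,"jaw":0},{"x":0.03,"y":0,"z":-0.05,"turn":-4.2,"jaw":0},{"x":0.03,"y":0,"z":-0.05,"turn":-4.2,"jaw":0},{"x":0,"y":0,"z":-0.015,"turn":0,"jaw":0}]' 50; python3 -m jog '[{"x":0,"y":0,"z":0,"turn":0,"jaw":0}]'; python3 go.py .54 .263 .25 177.9
```

```text
t: 25.0
tool_pos: [0.5178, -0.3855, 0.2451]
tool_rot: [-179.6, 0.3, 177.9]
contact_force: [0.7, -1.1, -0.3]
grip_width: 0.0376
finger_force: 50.5
t: 25.1
tool_pos: [0.5193, -0.3852, 0.2422]
tool_rot: [-179.7, 0.3, 177.8]
contact_force: [0.8, 0.5, -0.6]
grip_width: 0.0381
finger_force: 50.5
pos [ 0.5193 -0.3852  0.2422] rot [-179.7    0.3  177.8] t 25.1
turn -0.1  x 0.0031 y 0.6485 z -0.0078
```

```bash
python3 -m jog '[{"x":0,"y":0.03,"z":-0.008,"turn":0,"jaw":0},{"x":0,"y":0.045,"z":0,"turn":0,"jaw":0},{"x":0,"y":0.048,"z":0,"turn":0,"jaw":0},{"x":0,"y":0.048,"z":0,"turn":0,"jaw":0},{"x":0,"y":0.048,"z":0,"turn":0,"jaw":0},{"x":0,"y":0.048,"z":0,"turn":0,"jaw":0},{"x":0,"y":0.048,"z":0,"turn":0,"jaw":0},{"x":0,"y":0.048,"z":0,"turn":0,"jaw":0},{"x":0,"y":0.048,"z":0,"turn":0,"jaw":0},{"x":0,"y":0.048,"z":0,"turn":0,"jaw":0}]'; python3 -m jog '[{"x":0,"y":0.048,"z":0,"turn":0,"jaw":0},{"x":0,"y":0.048,"z":0,"turn":0,"jaw":0},{"x":0,"y":0.048,"z":0,"turn":0,"jaw":0},{"x":0,"y":0.03,"z":0,"turn":0,"jaw":0},{"x":0,"y":0.015,"z":0,"turn":0,"jaw":0},{"x":0,"y":0,"z":0,"turn":0,"jaw":0},{"x":0,"y":0,"z":0,"turn":0,"jaw":0}]'; python3 go.py .578 .263 .130 177.9
```

```text
t: 26.1
tool_pos: [0.5341, 0.0772, 0.2434]
tool_rot: [180.0, -0.3, 177.9]
contact_force: [1.3, -0.7, -0.8]
grip_width: 0.0379
finger_force: 50.5
t: 26.8
tool_pos: [0.5419, 0.2627, 0.2449]
tool_rot: [-179.9, -0.1, 177.9]
contact_force: [-0.3, 0.6, -1.5]
grip_width: 0.038
finger_force: 50.5
pos [0.5419 0.2627 0.2449] rot [-1.799e+02 -1.000e-01  1.779e+02] t 26.8
turn -0.0  x -0.0361 y 0.0017 z 0.1149
```

Release TCP z ≈ .109 (one plate below).

```bash
python3 -m jog '[{"x":-0.018,"y":0.001,"z":0.02,"turn":0,"jaw":0},{"x":-0.018,"y":0,"z":0.035,"turn":0,"jaw":0},{"x":0,"y":0,"z":0.035,"turn":0,"jaw":0},{"x":0,"y":0,"z":0.02,"turn":0,"jaw":0},{"x":0,"y":0,"z":0.012,"turn":0,"jaw":0},{"x":0,"y":0,"z":0.006,"turn":0,"jaw":0},{"x":0,"y":0,"z":0,"turn":0,"jaw":0},{"x":0,"y":0,"z":0,"turn":0,"jaw":0}]'; python3 go.py .578 .263 .109 177.9
```

```text
t: 27.6
tool_pos: [0.5791, 0.2631, 0.12]
tool_rot: [180.0, 0.1, 177.9]
contact_force: [0.1, -0.6, -0.4]
grip_width: 0.0379
finger_force: 50.5
pos [0.5791 0.2631 0.12  ] rot [1.800e+02 1.000e-01 1.779e+02] t 27.6
turn -0.0  x 0.0011 y -0.0002 z 0.0110
```

```bash
python3 -m jog '[{"x":0,"y":0,"z":0.006,"turn":0,"jaw":0},{"x":0,"y":0,"z":0.005,"turn":0,"jaw":0},{"x":0,"y":0,"z":0,"turn":0,"jaw":0},{"x":0,"y":0,"z":0,"turn":0,"jaw":0}]'; python3 -m jog '[{"x":0,"y":0,"z":0,"turn":0,"jaw":0.56},{"x":0,"y":0,"z":0,"turn":0,"jaw":0.56},{"x":0,"y":0,"z":-0.005,"turn":0,"jaw":0.56},{"x":0,"y":0,"z":-0.015,"turn":0,"jaw":0.56},{"x":0,"y":0,"z":-0.04,"turn":0,"jaw":0.56},{"x":0,"y":0,"z":-0.05,"turn":0,"jaw":0.56},{"x":0.02,"y":0,"z":-0.03,"turn":0,"jaw":0.56},{"x":0.02,"y":0,"z":0,"turn":0,"jaw":0.6},{"x":0,"y":0,"z":0,"turn":0,"jaw":0.6}]'
python3 - <<'E'
from h import *
f=snap('wrist');g=snap('top')
c=lambda f,y0,y1,x0,x1,w,h:cv2.resize(f['color'][y0:y1,x0:x1],(w,h),interpolation=2)
cv2.imwrite('pics/h4.png',np.hstack([c(f,140,360,200,500,400,300),c(g,140,245,230,370,400,300)]))
E
python3 go.py .4237 -.408 .15 170.4
```

```text
t: 28.0
tool_pos: [0.578, 0.2632, 0.1072]
tool_rot: [-180.0, -0.0, 177.9]
contact_force: [-0.2, -0.2, -0.5]
grip_width: 0.0377
finger_force: 50.5
t: 28.9
tool_pos: [0.5376, 0.2654, 0.2506]
tool_rot: [179.9, 0.2, 178.0]
contact_force: [-0.3, -0.2, -0.3]
grip_width: 0.0512
finger_force: 0.0
pos [0.5383 0.2646 0.248 ] rot [1.800e+02 1.000e-01 1.779e+02] t 29.0
turn 7.5  x 0.0008 y -0.6823 z 0.0980
```

View pics/h4.png

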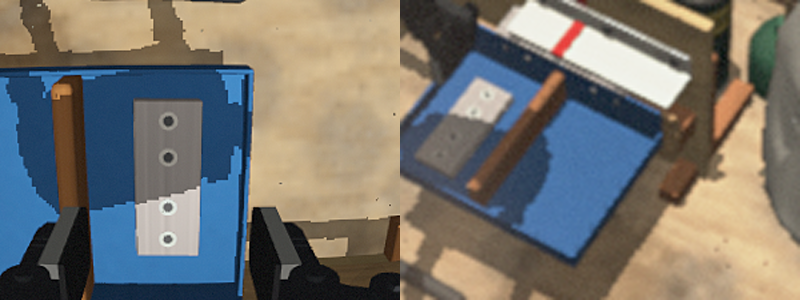

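```bash
python3 -m jog '[{"x":0,"y":-0.044,"z":0,"turn":3.8,"jaw":0.6},{"x":0,"y":-0.049,"z":0,"turn":3.7,"jaw":0.6},{"x":0,"y":-0.049,"z":0,"turn":0,"jaw":0.6},{"x":0,"y":-0.049,"z":0,"turn":0,"jaw":0.6},{"x":0,"y":-0.049,"z":0,"turn":0,"jaw":0.6},{"x":0,"y":-0.049,"z":0,"turn":0,"jaw":0.6},{"x":0,"y":-0.049,"z":0,"turn":0,"jaw":0.6},{"x":0,"y":-0.049,"z":0,"turn":0,"jaw":0.6},{"x":0,"y":-0.049,"z":0,"turn":0,"jaw":0.6},{"x":0,"y":-0.049,"z":0,"turn":0,"jaw":0.6}]'; python3 -m jog '[{"x":0,"y":-0.049,"z":0,"turn":0,"jaw":0.6},{"x":0,"y":-0.049,"z":0.02,"turn":0,"jaw":0.6},{"x":0,"y":-0.049,"z":0.03,"turn":0,"jaw":0.6},{"x":0,"y":-0.03,"z":0.03,"turn":0,"jaw":0.6},{"x":0,"y":-0.015,"z":0.02,"turn":0,"jaw":0.6},{"x":0,"y":0,"z":0,"turn":0,"jaw":0.6},{"x":0,"y":0,"z":0,"turn":0,"jaw":0.6}]';python3 go.py .4237 -.408 .02 170.4
```

```text
t: 30.0
tool_pos: [0.4655, -0.217, 0.2469]
tool_rot: [180.0, -0.0, 170.4]
contact_force: [-0.0, 0.2, 1.0]
grip_width: 0.0511
finger_force: 0.0
t: 30.7
tool_pos: [0.4354, -0.3949, 0.1518]
tool_rot: [179.9, -0.1, 170.4]
contact_force: [0.4, -0.0, 0.6]
grip_width: 0.0513
finger_force: 0.0
pos [ 0.4354 -0.3949  0.1518] rot [ 1.799e+02 -1.000e-01  1.704e+02] t 30.7
turn -0.0  x 0.0094 y -0.0149 z 0.1318
```

```bash
python3 -m jog '[{"x":0.009,"y":-0.015,"z":0.04,"turn":0,"jaw":0.6},{"x":0,"y":0,"z":0.045,"turn":0,"jaw":0.6},{"x":0,"y":0,"z":0.035,"turn":0,"jaw":0.6},{"x":0,"y":0,"z":0.012,"turn":0,"jaw":0.6},{"x":0,"y":0,"z":0,"turn":0,"jaw":0.6},{"x":0,"y":0,"z":0,"turn":0,"jaw":0.6}]'; python3 go.py .4237 -.408 -.001 170.4
```

```text
t: 31.3
tool_pos: [0.4257, -0.4094, 0.0229]
tool_rot: [-179.8, 0.2, 170.4]
contact_force: [0.4, -0.8, 1.1]
grip_width: 0.0514
finger_force: 0.0
pos [ 0.4257 -0.4094  0.0229] rot [-179.8    0.2  170.4] t 31.3
turn 0.0  x 0.0022 y 0.0011 z 0.0239
```

```bash
python3 -m jog '[{"x":0,"y":0.001,"z":0.014,"turn":0,"jaw":0.6},{"x":0,"y":0,"z":0.007,"turn":0,"jaw":0.6},{"x":0,"y":0,"z":0.001,"turn":0,"jaw":0.6},{"x":0,"y":0,"z":0,"turn":0,"jaw":0.6}]'; python3 go.py .4237 -.408 -.001 170.4
```

```text
t: 31.7
tool_pos: [0.4242, -0.407, -0.0019]
tool_rot: [180.0, -0.0, 170.4]
contact_force: [0.3, 0.0, -0.9]
grip_width: 0.0517
finger_force: 0.0
pos [ 0.4242 -0.407  -0.0019] rot [180.   -0.  170.4] t 31.7
turn -0.0  x 0.0003 y -0.0011 z -0.0009
```

```bash
python3 -m jog '[{"x":0,"y":0,"z":0,"turn":0,"jaw":0},{"x":0,"y":0,"z":0,"turn":0,"jaw":0},{"x":0,"y":0,"z":0,"turn":0,"jaw":0},{"x":0,"y":0,"z":-0.01,"turn":0,"jaw":0},{"x":0,"y":0,"z":-0.03,"turn":0,"jaw":0},{"x":0,"y":0,"z":-0.05,"turn":0,"jaw":0},{"x":-0.02,"y":0,"z":-0.05,"turn":0,"jaw":0},{"x":-0.03,"y":0,"z":-0.05,"turn":-3.8,"jaw":0},{"x":-0.03,"y":0,"z":-0.05,"turn":-3.7,"jaw":0},{"x":0,"y":0,"z":-0.015,"turn":0,"jaw":0}]' 50; python3 -m jog '[{"x":0,"y":0,"z":0,"turn":0,"jaw":0}]'; python3 go.py .54 .263 .25 177.9
```

```text
t: 32.7
tool_pos: [0.4972, -0.4186, 0.2422]
tool_rot: [-179.6, 0.4, 178.1]
contact_force: [1.3, -0.4, -0.3]
grip_width: 0.038
finger_force: 50.5
t: 32.8
tool_pos: [0.4945, -0.4181, 0.2388]
tool_rot: [-179.8, 0.2, 177.9]
contact_force: [0.3, 0.3, -1.2]
grip_width: 0.0378
finger_force: 50.5
pos [ 0.4945 -0.4181  0.2388] rot [-179.8    0.2  177.9] t 32.8
turn -0.0  x -0.0205 y 0.6824 z -0.0112
```

```bash
python3 -m jog '[{"x":0,"y":0.03,"z":-0.008,"turn":0,"jaw":0},{"x":0,"y":0.045,"z":0,"turn":0,"jaw":0},{"x":0,"y":0.049,"z":0,"turn":0,"jaw":0},{"x":0,"y":0.049,"z":0,"turn":0,"jaw":0},{"x":0,"y":0.049,"z":0,"turn":0,"jaw":0},{"x":0,"y":0.049,"z":0,"turn":0,"jaw":0},{"x":0,"y":0.049,"z":0,"turn":0,"jaw":0},{"x":0,"y":0.049,"z":0,"turn":0,"jaw":0},{"x":0,"y":0.049,"z":0,"turn":0,"jaw":0},{"x":0,"y":0.049,"z":0,"turn":0,"jaw":0}]'; python3 -m jog '[{"x":0,"y":0.049,"z":0,"turn":0,"jaw":0},{"x":-0.005,"y":0.049,"z":0,"turn":0,"jaw":0},{"x":-0.005,"y":0.049,"z":0,"turn":0,"jaw":0},{"x":-0.005,"y":0.04,"z":0,"turn":0,"jaw":0},{"x":0,"y":0.028,"z":0,"turn":0,"jaw":0},{"x":0,"y":0,"z":0,"turn":0,"jaw":0},{"x":0,"y":0,"z":0,"turn":0,"jaw":0}]'; python3 go.py .578 .263 .130 177.9
```

```text
t: 33.8
tool_pos: [0.508, 0.051, 0.2402]
tool_rot: [180.0, -0.3, 177.8]
contact_force: [0.7, -0.7, -1.3]
grip_width: 0.0382
finger_force: 50.6
t: 34.5
tool_pos: [0.5319, 0.2628, 0.2406]
tool_rot: [-179.9, -0.3, 177.9]
contact_force: [-0.1, -0.3, -1.1]
grip_width: 0.0383
finger_force: 50.6
pos [0.5319 0.2628 0.2406] rot [-179.9   -0.3  177.9] t 34.5
turn -0.0  x -0.0460 y 0.0019 z 0.1106
```

```bash
python3 -m jog '[{"x":-0.023,"y":0.002,"z":0.02,"turn":0,"jaw":0},{"x":-0.023,"y":0,"z":0.035,"turn":0,"jaw":0},{"x":0,"y":0,"z":0.03,"turn":0,"jaw":0},{"x":0,"y":0,"z":0.018,"turn":0,"jaw":0},{"x":0,"y":0,"z":0.01,"turn":0,"jaw":0},{"x":0,"y":0,"z":0.006,"turn":0,"jaw":0},{"x":0,"y":0,"z":0,"turn":0,"jaw":0},{"x":0,"y":0,"z":0,"turn":0,"jaw":0}]'; python3 go.py .578 .263 .113 177.9
```

```text
t: 35.3
tool_pos: [0.5804, 0.2639, 0.1258]
tool_rot: [180.0, 0.1, 177.9]
contact_force: [-0.8, 0.6, -0.2]
grip_width: 0.0381
finger_force: 50.6
pos [0.5804 0.2639 0.1258] rot [1.800e+02 1.000e-01 1.779e+02] t 35.3
turn -0.0  x 0.0023 y -0.0010 z 0.0128
```

```bash
python3 -m jog '[{"x":0,"y":0,"z":0.007,"turn":0,"jaw":0},{"x":0,"y":0,"z":0.005,"turn":0,"jaw":0},{"x":0,"y":0,"z":0,"turn":0,"jaw":0},{"x":0,"y":0,"z":0,"turn":0,"jaw":0}]'; python3 -m jog '[{"x":0,"y":0,"z":0,"turn":0,"jaw":0.56},{"x":0,"y":0,"z":0,"turn":0,"jaw":0.56},{"x":0,"y":0,"z":-0.005,"turn":0,"jaw":0.56},{"x":0,"y":0,"z":-0.015,"turn":0,"jaw":0.56},{"x":0,"y":0,"z":-0.04,"turn":0,"jaw":0.56},{"x":0,"y":0,"z":-0.05,"turn":0,"jaw":0.56},{"x":0.02,"y":0,"z":-0.03,"turn":0,"jaw":0.56},{"x":0.02,"y":0,"z":0,"turn":0,"jaw":0.56},{"x":0,"y":0,"z":0,"turn":0,"jaw":0.53}]'
python3 -c "
from find import *
f=snap('top',)
for p in plates(f,[(357,317,'b'),(429,298,'b'),(265,205,'z')])[:2]: print(*p)
cv2.imwrite('pics/t5.png',f['color']);snap('wrist','w5.png')"
python3 go.py .5535 -.2658 .15 175.7
```

```text
t: 35.7
tool_pos: [0.5795, 0.2641, 0.1123]
tool_rot: [-180.0, -0.0, 177.9]
contact_force: [0.6, -0.4, -0.3]
grip_width: 0.0379
finger_force: 50.7
t: 36.6
tool_pos: [0.5392, 0.2662, 0.2559]
tool_rot: [179.9, 0.2, 178.0]
contact_force: [-0.2, 0.7, 0.0]
grip_width: 0.0452
finger_force: 0.0
b [ 0.4231 -0.1309] 2.2 [0.106 0.03 ] 402
b [ 0.5539 -0.2657] 174.8 [0.106 0.03 ] 385
pos [0.5399 0.2655 0.2531] rot [1.800e+02 1.000e-01 1.779e+02] t 36.7
turn 2.2  x -0.0534 y -0.5288 z 0.1031
```

```bash
python3 -m jog '[{"x":0,"y":-0.044,"z":0,"turn":2.5,"jaw":0.53},{"x":0,"y":-0.049,"z":0,"turn":0,"jaw":0.53},{"x":0,"y":-0.049,"z":0,"turn":0,"jaw":0.53},{"x":0,"y":-0.049,"z":0,"turn":0,"jaw":0.53},{"x":0,"y":-0.049,"z":0,"turn":0,"jaw":0.53},{"x":0,"y":-0.049,"z":0,"turn":0,"jaw":0.53},{"x":0,"y":-0.049,"z":0,"turn":0,"jaw":0.53},{"x":0,"y":-0.049,"z":0,"turn":0,"jaw":0.53},{"x":0,"y":-0.049,"z":0,"turn":0,"jaw":0.53},{"x":-0.01,"y":-0.049,"z":0,"turn":0,"jaw":0.53}]'; python3 -m jog '[{"x":-0.02,"y":-0.03,"z":0.02,"turn":0,"jaw":0.53},{"x":-0.02,"y":-0.012,"z":0.04,"turn":0,"jaw":0.53},{"x":0,"y":0,"z":0.04,"turn":0,"jaw":0.53},{"x":0,"y":0,"z":0,"turn":0,"jaw":0.53},{"x":0,"y":0,"z":0,"turn":0,"jaw":0.53}]';python3 go.py .5537 -.2658 .02 175.2
```

```text
t: 37.7
tool_pos: [0.5118, -0.2213, 0.2519]
tool_rot: [180.0, -0.1, 175.3]
contact_force: [1.2, -0.0, 0.2]
grip_width: 0.0451
finger_force: 0.0
t: 38.2
tool_pos: [0.5488, -0.2638, 0.152]
tool_rot: [179.9, -0.1, 175.4]
contact_force: [-0.0, -1.0, 0.0]
grip_width: 0.0454
finger_force: 0.0
pos [ 0.5488 -0.2638  0.152 ] rot [ 1.799e+02 -1.000e-01  1.754e+02] t 38.2
turn 0.2  x -0.0051 y -0.0016 z 0.1320
```

```bash
python3 -m jog '[{"x":-0.005,"y":-0.001,"z":0.04,"turn":0,"jaw":0.53},{"x":0,"y":0,"z":0.045,"turn":0,"jaw":0.53},{"x":0,"y":0,"z":0.035,"turn":0,"jaw":0.53},{"x":0,"y":0,"z":0.012,"turn":0,"jaw":0.53},{"x":0,"y":0,"z":0,"turn":0,"jaw":0.53},{"x":0,"y":0,"z":0,"turn":0,"jaw":0.53}]'; python3 go.py .5537 -.2658 0 175.2
```

```text
t: 38.8
tool_pos: [0.5561, -0.2667, 0.0238]
tool_rot: [-179.8, 0.3, 175.4]
contact_force: [-1.0, -0.0, 0.5]
grip_width: 0.0454
finger_force: 0.0
pos [ 0.5561 -0.2667  0.0238] rot [-179.8    0.3  175.4] t 38.8
turn 0.2  x 0.0025 y 0.0007 z 0.0238
```

```bash
python3 -m jog '[{"x":0.001,"y":0,"z":0.014,"turn":0,"jaw":0.53},{"x":0,"y":0,"z":0.006,"turn":0,"jaw":0.53},{"x":0,"y":0,"z":0.001,"turn":0,"jaw":0.53},{"x":0,"y":0,"z":0,"turn":0,"jaw":0.53}]'; python3 -m jog '[{"x":0,"y":0,"z":0,"turn":0,"jaw":0},{"x":0,"y":0,"z":0,"turn":0,"jaw":0},{"x":0,"y":0,"z":0,"turn":0,"jaw":0},{"x":0,"y":0,"z":0,"turn":0,"jaw":0}]' 50;  python3 -m jog '[{"x":0,"y":0,"z":-0.01,"turn":0,"jaw":0},{"x":0,"y":0,"z":-0.03,"turn":0,"jaw":0},{"x":0,"y":0,"z":-0.05,"turn":0,"jaw":0},{"x":0.01,"y":0,"z":-0.05,"turn":0,"jaw":0},{"x":0.02,"y":0,"z":-0.05,"turn":-2.5,"jaw":0},{"x":0,"y":0,"z":-0.05,"turn":0,"jaw":0},{"x":0,"y":0,"z":-0.01,"turn":0,"jaw":0},{"x":0,"y":0,"z":0,"turn":0,"jaw":0}]'; python3 go.py .54 .147 .25 177.9
```

```text
t: 39.2
tool_pos: [0.5529, -0.2651, -0.0007]
tool_rot: [180.0, -0.0, 175.4]
contact_force: [0.3, 0.7, -0.3]
grip_width: 0.0455
finger_force: 0.0
t: 39.6
tool_pos: [0.5535, -0.2655, 0.0001]
tool_rot: [-180.0, 0.1, 175.4]
contact_force: [-0.2, 1.2, 3.5]
grip_width: 0.0317
finger_force: 50.0
t: 40.4
tool_pos: [0.5258, -0.2637, 0.2481]
tool_rot: [-179.8, 0.3, 177.9]
contact_force: [0.2, 0.4, -0.8]
grip_width: 0.0321
finger_force: 49.9
pos [ 0.5258 -0.2637  0.2481] rot [-179.8    0.3  177.9] t 40.4
turn -0.0  x 0.0009 y 0.4110 z -0.0019
```

```bash
python3 -m jog '[{"x":0,"y":0.03,"z":0,"turn":0,"jaw":0},{"x":0,"y":0.044,"z":0,"turn":0,"jaw":0},{"x":0,"y":0.048,"z":0,"turn":0,"jaw":0},{"x":0,"y":0.048,"z":0,"turn":0,"jaw":0},{"x":0,"y":0.048,"z":0,"turn":0,"jaw":0},{"x":0,"y":0.048,"z":0,"turn":0,"jaw":0},{"x":0,"y":0.048,"z":0,"turn":0,"jaw":0},{"x":0,"y":0.048,"z":0,"turn":0,"jaw":0},{"x":0,"y":0.03,"z":0,"turn":0,"jaw":0},{"x":0,"y":0.018,"z":0,"turn":0,"jaw":0}]'; python3 -m jog '[{"x":0,"y":0,"z":0,"turn":0,"jaw":0},{"x":0,"y":0,"z":0,"turn":0,"jaw":0}]'; python3 go.py .576 .147 .130 177.9
```

```text
t: 41.4
tool_pos: [0.5379, 0.1495, 0.2417]
tool_rot: [180.0, -0.3, 178.1]
contact_force: [-0.3, -0.6, -0.7]
grip_width: 0.0317
finger_force: 49.9
t: 41.6
tool_pos: [0.5388, 0.1466, 0.2427]
tool_rot: [-179.9, -0.2, 177.9]
contact_force: [0.7, -1.1, -0.6]
grip_width: 0.0319
finger_force: 49.9
pos [0.5388 0.1466 0.2427] rot [-179.9   -0.2  177.9] t 41.6
turn 0.0  x -0.0372 y 0.0018 z 0.1127
```

```bash
python3 -m jog '[{"x":-0.018,"y":0.001,"z":0.02,"turn":0,"jaw":0},{"x":-0.019,"y":0,"z":0.035,"turn":0,"jaw":0},{"x":0,"y":0,"z":0.035,"turn":0,"jaw":0},{"x":0,"y":0,"z":0.02,"turn":0,"jaw":0},{"x":0,"y":0,"z":0.012,"turn":0,"jaw":0},{"x":0,"y":0,"z":0.006,"turn":0,"jaw":0},{"x":0,"y":0,"z":0,"turn":0,"jaw":0},{"x":0,"y":0,"z":0,"turn":0,"jaw":0}]'; python3 go.py .576 .147 .104 177.9
```

```text
t: 42.4
tool_pos: [0.5778, 0.1462, 0.1184]
tool_rot: [180.0, 0.1, 177.9]
contact_force: [0.2, -0.4, -0.4]
grip_width: 0.0319
finger_force: 49.9
pos [0.5778 0.1462 0.1184] rot [1.800e+02 1.000e-01 1.779e+02] t 42.4
turn -0.0  x 0.0018 y 0.0007 z 0.0144
```

Then on to black1 at (.4231,-.131), yaw 182.4.

```bash
python3 -m jog '[{"x":0,"y":0,"z":0.008,"turn":0,"jaw":0},{"x":0,"y":0,"z":0.006,"turn":0,"jaw":0},{"x":0,"y":0,"z":0,"turn":0,"jaw":0},{"x":0,"y":0,"z":0,"turn":0,"jaw":0}]'; python3 -m jog '[{"x":0,"y":0,"z":0,"turn":0,"jaw":0.5},{"x":0,"y":0,"z":0,"turn":0,"jaw":0.5},{"x":0,"y":0,"z":-0.005,"turn":0,"jaw":0.5},{"x":0,"y":0,"z":-0.015,"turn":0,"jaw":0.5},{"x":0,"y":0,"z":-0.04,"turn":0,"jaw":0.5},{"x":0,"y":0,"z":-0.05,"turn":0,"jaw":0.5},{"x":0.02,"y":0,"z":-0.03,"turn":0,"jaw":0.5},{"x":0.02,"y":0,"z":0,"turn":0,"jaw":0.53},{"x":0,"y":0,"z":0,"turn":0,"jaw":0.53}]'
python3 -c "
from find import *
f=snap('top')
for p in plates(f,[(357,317,'b'),(300,225,'b'),(277,205,'z')]): print(*p)
snap('wrist','w6.png')"
python3 go.py .423 -.131 .15 182.4
```

```text
t: 42.8
tool_pos: [0.5767, 0.1465, 0.1029]
tool_rot: [-180.0, -0.0, 177.9]
contact_force: [0.4, 0.1, -0.9]
grip_width: 0.0319
finger_force: 50.0
t: 43.7
tool_pos: [0.5365, 0.1483, 0.2459]
tool_rot: [180.0, 0.2, 177.9]
contact_force: [-0.1, -0.4, -0.6]
grip_width: 0.0457
finger_force: 0.0
b [ 0.4231 -0.1314] 2.2 [0.106 0.029] 397
b [0.6294 0.1828] 179.0 [0.118 0.04 ] 429
z [0.6362 0.3124] 178.8 [0.113 0.052] 506
pos [0.5371 0.1479 0.2436] rot [1.800e+02 1.000e-01 1.779e+02] t 43.8
turn -4.5  x 0.1256 y -0.2739 z 0.0936
```

```bash
python3 -m jog '[{"x":0.01,"y":-0.03,"z":0,"turn":-4.4,"jaw":0.53},{"x":0.018,"y":-0.04,"z":0,"turn":0,"jaw":0.53},{"x":0.018,"y":-0.04,"z":0,"turn":0,"jaw":0.53},{"x":0.018,"y":-0.04,"z":0.01,"turn":0,"jaw":0.53},{"x":0.018,"y":-0.04,"z":0.03,"turn":0,"jaw":0.53},{"x":0.018,"y":-0.04,"z":0.03,"turn":0,"jaw":0.53},{"x":0.014,"y":-0.028,"z":0.023,"turn":0,"jaw":0.53},{"x":0.01,"y":-0.012,"z":0,"turn":0,"jaw":0.53},{"x":0,"y":0,"z":0,"turn":0,"jaw":0.53},{"x":0,"y":0,"z":0,"turn":0,"jaw":0.53}]';python3 go.py .423 -.131 .02 182.4
```

```text
t: 44.8
tool_pos: [0.424, -0.1215, 0.1536]
tool_rot: [180.0, 0.0, -177.8]
contact_force: [-0.2, 0.7, -0.1]
grip_width: 0.0454
finger_force: 0.0
pos [ 0.424  -0.1215  0.1536] rot [ 180.     0.  -177.8] t 44.8
turn -0.2  x 0.0014 y -0.0095 z 0.1336
```

```bash
python3 -m jog '[{"x":0.001,"y":-0.009,"z":0.04,"turn":0,"jaw":0.53},{"x":0,"y":0,"z":0.045,"turn":0,"jaw":0.53},{"x":0,"y":0,"z":0.035,"turn":0,"jaw":0.53},{"x":0,"y":0,"z":0.012,"turn":0,"jaw":0.53},{"x":0,"y":0,"z":0,"turn":0,"jaw":0.53},{"x":0,"y":0,"z":0,"turn":0,"jaw":0.53}]'; python3 go.py .423 -.131 0 182.4
```

```text
t: 45.4
tool_pos: [0.4245, -0.1307, 0.0231]
tool_rot: [-179.9, 0.1, -177.7]
contact_force: [0.2, -0.5, -0.5]
grip_width: 0.0453
finger_force: 0.0
pos [ 0.4245 -0.1307  0.0231] rot [-1.799e+02  1.000e-01 -1.777e+02] t 45.4
turn -0.1  x 0.0015 y -0.0002 z 0.0231
```

```bash
python3 -m jog '[{"x":0.001,"y":0,"z":0.014,"turn":0,"jaw":0.53},{"x":0,"y":0,"z":0.006,"turn":0,"jaw":0.53},{"x":0,"y":0,"z":0.001,"turn":0,"jaw":0.53},{"x":0,"y":0,"z":0,"turn":0,"jaw":0.53}]'; python3 -m jog '[{"x":0,"y":0,"z":0,"turn":0,"jaw":0},{"x":0,"y":0,"z":0,"turn":0,"jaw":0},{"x":0,"y":0,"z":0,"turn":0,"jaw":0},{"x":0,"y":0,"z":0,"turn":0,"jaw":0}]' 50;  python3 -m jog '[{"x":0,"y":0,"z":-0.01,"turn":0,"jaw":0},{"x":0,"y":0,"z":-0.03,"turn":0,"jaw":0},{"x":0,"y":0,"z":-0.05,"turn":0,"jaw":0},{"x":0,"y":0,"z":-0.05,"turn":0,"jaw":0},{"x":-0.02,"y":0,"z":-0.05,"turn":4.4,"jaw":0},{"x":-0.04,"y":0.02,"z":-0.05,"turn":0,"jaw":0},{"x":-0.03,"y":0.02,"z":-0.01,"turn":0,"jaw":0},{"x":0,"y":0,"z":0,"turn":0,"jaw":0}]'; python3 go.py .54 .147 .25 177.9
```

```text
t: 45.8
tool_pos: [0.4225, -0.1307, 0.0014]
tool_rot: [-179.9, 0.1, -177.7]
contact_force: [-0.4, -0.2, 0.5]
grip_width: 0.0457
finger_force: 0.0
t: 46.2
tool_pos: [0.4225, -0.1308, 0.0017]
tool_rot: [-180.0, 0.1, -177.7]
contact_force: [-2.1, 0.5, 5.7]
grip_width: 0.0316
finger_force: 49.0
t: 47.0
tool_pos: [0.505, -0.0958, 0.2381]
tool_rot: [-179.9, 0.4, 178.1]
contact_force: [-1.2, -0.7, -1.1]
grip_width: 0.0313
finger_force: 49.9
pos [ 0.505  -0.0958  0.2381] rot [-179.9    0.4  178.1] t 47.0
turn 0.2  x -0.0261 y 0.2439 z -0.0119
```

```bash
python3 -m jog '[{"x":0,"y":0.03,"z":-0.01,"turn":0.1,"jaw":0},{"x":0,"y":0.044,"z":0,"turn":0,"jaw":0},{"x":0,"y":0.044,"z":0,"turn":0,"jaw":0},{"x":0,"y":0.044,"z":0,"turn":0,"jaw":0},{"x":-0.005,"y":0.04,"z":0,"turn":0,"jaw":0},{"x":-0.01,"y":0.028,"z":0,"turn":0,"jaw":0},{"x":-0.01,"y":0.014,"z":0,"turn":0,"jaw":0},{"x":0,"y":0,"z":0,"turn":0,"jaw":0},{"x":0,"y":0,"z":0,"turn":0,"jaw":0}]'; python3 go.py .576 .147 .130 177.9
```

```text
t: 47.9
tool_pos: [0.535, 0.1454, 0.244]
tool_rot: [-180.0, -0.1, 177.8]
contact_force: [-0.6, -0.8, -1.1]
grip_width: 0.0317
finger_force: 49.9
pos [0.535  0.1454 0.244 ] rot [-1.800e+02 -1.000e-01  1.778e+02] t 47.9
turn -0.1  x -0.0409 y 0.0031 z 0.1140
```

```bash
python3 -m jog '[{"x":-0.02,"y":0.002,"z":0.02,"turn":0,"jaw":0},{"x":-0.021,"y":0,"z":0.035,"turn":0,"jaw":0},{"x":0,"y":0,"z":0.035,"turn":0,"jaw":0},{"x":0,"y":0,"z":0.02,"turn":0,"jaw":0},{"x":0,"y":0,"z":0.01,"turn":0,"jaw":0},{"x":0,"y":0,"z":0.003,"turn":0,"jaw":0},{"x":0,"y":0,"z":0,"turn":0,"jaw":0},{"x":0,"y":0,"z":0,"turn":0,"jaw":0}]'; python3 go.py .576 .147 .111 177.9
```

```text
t: 48.7
tool_pos: [0.5778, 0.1462, 0.1231]
tool_rot: [180.0, 0.2, 177.8]
contact_force: [0.5, -0.3, -1.4]
grip_width: 0.0312
finger_force: 49.9
pos [0.5778 0.1462 0.1231] rot [180.    0.2 177.8] t 48.7
turn -0.1  x 0.0019 y 0.0007 z 0.0121
```

```bash
python3 -m jog '[{"x":0,"y":0,"z":0.007,"turn":0,"jaw":0},{"x":0,"y":0,"z":0.005,"turn":0,"jaw":0},{"x":0,"y":0,"z":0,"turn":0,"jaw":0},{"x":0,"y":0,"z":0,"turn":0,"jaw":0}]'; python3 -m jog '[{"x":0,"y":0,"z":0,"turn":0,"jaw":0.5},{"x":0,"y":0,"z":0,"turn":0,"jaw":0.5},{"x":0,"y":0,"z":-0.005,"turn":0,"jaw":0.5},{"x":0,"y":0,"z":-0.015,"turn":0,"jaw":0.5},{"x":0,"y":0,"z":-0.04,"turn":0,"jaw":0.5},{"x":0,"y":0,"z":-0.05,"turn":0,"jaw":0.5},{"x":0.025,"y":0.02,"z":-0.04,"turn":0,"jaw":0.5},{"x":0.025,"y":0.03,"z":-0.03,"turn":0,"jaw":0.5},{"x":0,"y":0.009,"z":0,"turn":0,"jaw":0.35},{"x":0,"y":0,"z":0,"turn":0,"jaw":0.35}]'
python3 - <<'E'
from h import *
f=snap('wrist','w7.png');g=snap('top','t7.png');s=snap('scene','s7.png')
c=lambda f,y0,y1,x0,x1,w,h:cv2.resize(f['color'][y0:y1,x0:x1],(w,h),interpolation=2)
cv2.imwrite('pics/h7.png',np.hstack([c(f,120,380,170,480,400,340),np.vstack([c(g,130,250,220,380,400,300),c(s,170,278,240,384,400,300)])[:340] if 0 else c(s,170,278,240,367,400,340)]))
cv2.imwrite('pics/h7.png',np.vstack([cv2.imread('pics/h7.png'),c(g,120,320,140,540,520,260) if 0 else np.hstack([c(g,120,320,140,440,400,260),c(f,300,380,260,383,400,260)])]))
E
python3 go.py .579 .206 .2 177.9
```

```text
t: 49.1
tool_pos: [0.5769, 0.1464, 0.1093]
tool_rot: [180.0, 0.0, 177.8]
contact_force: [-0.3, -0.2, -0.6]
grip_width: 0.0314
finger_force: 50.0
t: 50.1
tool_pos: [0.5299, 0.2079, 0.2902]
tool_rot: [180.0, 0.2, 177.9]
contact_force: [-0.4, -0.5, -0.2]
grip_width: 0.03
finger_force: 0.0
pos [0.5294 0.2059 0.2867] rot [-179.9   -0.2  177.8] t 50.2
turn -0.1  x -0.0496 y 0.0020 z 0.0867
```

View pics/h7.png

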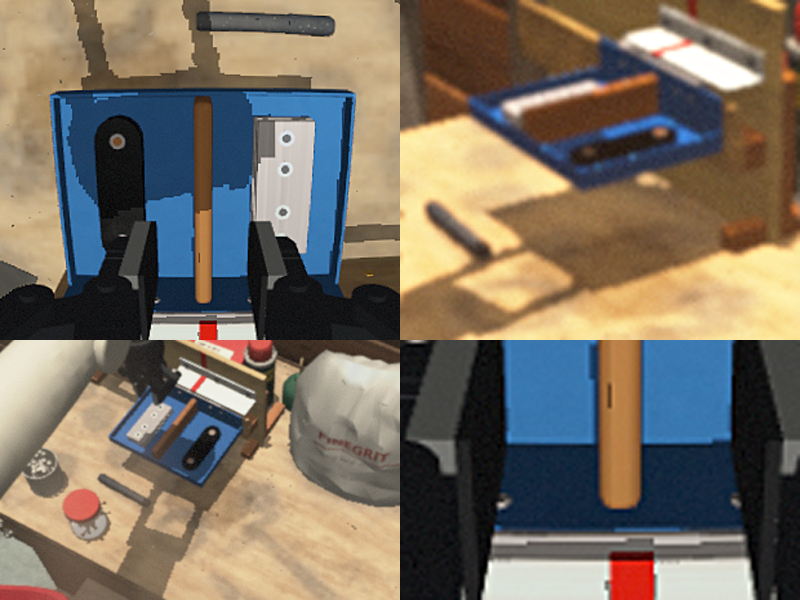

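```bash
python3 -c "
from plant import ctrl
print(ctrl.hand_in())"
```

```text
the job is handed in; nothing more can be done
None
```

The job is handed in, with no verdict returned: the tray hangs level under the keeper about 3 mm from the tape mark, with three zinc plates flat in the left bay and two black ones in the right; the tin, jar and tape were not touched.

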